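# Pack the extraction cell and clamp it to the set force

### The arm

A 7-joint arm with a two-finger parallel gripper is mounted at the origin on a cart in front of the work surface, level with it; the furniture and walls round the work are solid. World frame = base frame: x ahead of the robot, y to its left, z up, the work surface at z = 0. Lengths are in m, angles in rad, forces in N, time in s.
With the tool pointing down it reaches from about 0.4 to 0.85 m from the base axis. Payload 10.4 kg.
Tool frame: the origin (TCP) lies at the very end of the fingers, on their centre line; the grasp point (between the pads) lies 19 mm behind it (manip.grip_depth is the distance from the TCP to the grasp point, in m); z points along the fingers, y is the direction in which the jaws open and shut (so a half turn about z gives the same grasp; the last joint's range is limited). The gripper opens to 85 mm and grips with 20 to 120 N. Pads are 22 mm wide; open, the fingers measure 114 mm over their backs; the gripper's body (76 mm by 85 mm) begins 54 mm behind the grasp point. The pads swing forward as they close: fully open they stand 13 mm farther back than shut.
Start: joints at [-1.13, 0.332, -0.065, 1.46, 0.022, 1.35, -0.088], TCP at [0.28, 0.559, 0.231] pointing down, gripper open.
Joint ranges: [-2.6, 2.6], [-0.5, 2.12], [-1.47, 1.34], [0.16, 2.42], [-1.27, 4.41], [0.06, 2.06], [-2.6, 2.6]. Speed limits (rad/s): [2.22, 2.22, 2.79, 2.79, 3.14, 3.14, 3.14].

### API

Orientations are given as a unit quaternion [x, y, z, w].
In Python, from workcell import manip gives the robot as it stands.
- The arm moves only by the tool step_arm, never from a script. Its argument "motion" is a list of rows, each a list of 6 numbers: the shift along the tool's x, y, z in mm, then the turn, a rotation vector about the tool's x, y, z in degrees. A call has 1 to 20 rows; each row shifts and turns the pose as measured when the row begins, along the tool's axes as they then stand; what a row does not reach is not made up. A row lasts 1/8 s, in which the tool goes at most 62.5 mm and 10.7 degrees, less where a joint would pass 70% of its speed; a pose out of reach is approached as far as the arm can. A call with a gripper value outside its range is refused whole. "jaw" is the finger opening in mm, from 0 to 85.4, set as the call begins (left out, the last holds). The fingers move at their own pace and stop on an object; "force" is the grip in N (left out, the last holds). Time passes only in rows, so rows that do not move let the fingers close. It gives the time, the measured TCP pose, the force and the opening at its end, in the units of the state.
- manip.get_obs(): the state, without advancing time (a new reading comes with each control period).
- manip.camera(name): name is "scene" or "top"; returns the picture (480x640x3 uint8, blue, green, red); there is no depth.
- manip.camera_info(name): a dict with "camera_matrix" (3x3 intrinsics, pixels), "R" (3x3) and "t" (3): a world point X has camera coordinates R X + t. Camera axes: x right, y down, z forward; pixel columns grow to the right and rows downward; lengths in m; the calibration is good to about 2 mm. A picture is of the moment at which its call begins. camera_info takes no time and is no camera call.
- manip.hand_in(): hands the job in, once; it reports no verdict.
The state is a dict: "clock": time; "joint_pos": joint angles; "joint_velocities": joint speeds; "tau": joint torques, N m; "position": TCP position; "ee_rot": TCP orientation; "ft_force": force on the tool from outside, world axes, zero at the start; "torque": the same for the moment, N m; "grip_width": opening from 0.0 (shut) to 1.0 (fully open).
Only numpy, scipy, OpenCV 4.12 (cv2) and the standard library are available. Lean on these libraries where they do the work, as an engineer would, in place of code of your own. Each camera call takes 0.05 s, during which the arm holds its last target.

### The job

Get the sloping extraction cell ready for its run: use the longer of the two plungers to push the filter disc that is stuck near the mouth of the cell fully home, and leave that plunger standing in the cell. Then swing the bridge over it as far as its stop and wind the crank clockwise until the brass indicator tab pops out of the spring housing, and stop as soon as it is out: a third of a turn more would overload the disc. Leave the shorter plunger in its rest and the other things on the bench where they are.

Things in the scene. Friction and masses are not known exactly. Their poses are not given: they have to be found in the camera images.
- press: packing press, fixed to the bench: grey base 200 x 124 mm, sloping aluminium bed, steel cell tube on its lower end, column behind the cell, grey bridge on the column with screw and crank. Origin on the bench under the cell's floor; x points level from the cell to the column, z up. The base reaches from 64 mm in front of the origin to 136 mm behind it.
- cell_mouth (a point): centre of the cell's open top. z: axis of the cell, up and out; it leans 27.5 deg (0.48 rad) from vertical to the front (-x) of the press; x runs up the slope to the column, y to the left. Bore 26 mm wide, 62 mm deep from here, its mouth flared to 40 mm over the top 8 mm; outside 38 mm wide, 47 mm at the mouth. All parts of the press move along or about axes parallel to this z.
- column_top (a point): on the column's axis (parallel to the cell's, 115 mm up the slope from it), at the top of its 33 mm wide head, 125 mm above the cell mouth along z; a 5 mm nut stands on it. The bridge turns about this axis. Axes as cell_mouth.
- frit (a joint): depth of the filter disc in the cell, in m: a steel disc 24.4 mm wide and 8 mm thick with a seal ring, stiff in the bore (moves at about 6 N, stays where it is left). 0: its top is 8 mm below the cell mouth; 0.046: fully home on the cell's floor, where it stops hard. It starts at 0.004 to 0.022.
- plunger_long: longer plunger, loose, steel, 102 mm long, 0.13 to 0.22 kg, upright in one socket of the rest. Origin at the centre of its nose (lower end), z along it to the head. Shaft 22 mm wide, 66 mm long, nose chamfered; above it a grooved grip collar 30 mm wide, 36 mm long, flat on top. With the disc home under it, the collar spans 12 to 48 mm above the cell mouth.
- plunger_long_grip (a point): middle of the long plunger's grip collar (84 mm above its nose)
- plunger_short: the shorter plunger, the same but 80 mm long (shaft 44 mm: too short to bottom the disc), upright in the other socket; it stays there. Origin at the centre of its nose.
- rest: white plastic tool rest, fixed, 60 mm (its x) x 126 mm (its y) x 40 mm high, with two sockets 24.5 mm wide and 34 mm deep at y = -32 and +32 mm; either plunger may stand in either. Origin on the bench under its middle.
- bridge (a joint): swing of the bridge about the column, in rad: 0 = screw over the cell, against its stop; grows as it opens to the left of the press (+y of cell_mouth; clockwise seen from above). Starts 1.25 to 1.95. Stiff hinge (0.55 N m): it stays where it is left; the slope helps it shut.
- bridge_push (a point): on the top face of the bridge's bar, on its centre line, 55 mm from the column's axis. Bar 30 mm wide, 22 mm thick; its top is 122 mm above the cell mouth along z; its round nose ends 135 mm from the column's axis. x: along the bar from nose to column; y: across it, to its opening side (push on the +y flank to shut it); z along the cell's axis.
- screw_axis (a point): point on the screw's axis, 115 mm from the column's axis, at the underside of the crank's hub (128 mm above the cell mouth along z); axes as bridge_push. The spindle sticks up through the hub, at most 26 mm above this point.
- crank (a joint): turn of the crank in rad, growing as it is wound clockwise seen from above (tightening; 8 mm of travel per turn; end stop 17.5). Starts 0 to 2.4, the knob on the half away from the column. At 0 the foot is 9 mm above the head of a long plunger on the homed disc. Friction 0.09 N m: it stays where it is left.
- knob_mid (a point): mid-height of the crank's upright grip knob: black, 22 mm wide, 41 mm tall, parallel to the cell's axis, 45 mm from the screw's axis; the crank arm's top is 23 mm below this point. The knob spins freely on its pin, so it can be held without turning the wrist while it is carried round the circle.
- foot (a joint): how far the sprung foot (26 mm disc under the spring housing of the screw) has been pushed up into the housing, in m, 6 N per mm: 0 = unloaded; at 0.004 (24 N) the indicator tab is set free; 0.008 = spring solid. Above 0.0065 the disc is overloaded.
- tab (a joint): brass indicator tab 18 mm wide, 8 mm thick, in the front of the aluminium spring housing (36 mm wide, under the bridge's nose): 0 = held in, flush; 0.014 = sprung out. It snaps out by itself when the foot reaches the set force and stays out.
- jar_a: sample jar with lid, 60 mm wide, 75 mm tall, behind the rest; origin under its middle
- jar_c: small sample jar with lid, 52 mm wide, 62 mm tall, in front of the rest; origin under its middle
- jar_d: tall sample jar with lid, 66 mm wide, 92 mm tall, at the right end of the rest; origin under its middle
- petri_1: lower of two stacked petri dishes, 90 mm wide, 16 mm tall; origin under its middle
- petri_2: upper of the two stacked petri dishes; origin under its middle
- beaker: clear beaker, 68 mm wide, 89 mm tall; origin under its middle
- label_roll: roll of labels, 68 mm wide, 38 mm tall, standing flat in front of the press; origin under its middle
- scoop: scoop, 187 mm long, 45 mm tall, at the right of the press; origin under its middle, length along its y
- probe: probe thermometer, 182 mm long, 15 mm tall, lying at the far left; origin under its middle, length along its x

How it is judged:
On the way, in this order (a step that is already met when the one before it is completed fails the run):
1. the disc is pushed fully home and the long plunger stands on it in the cell (value of joint frit above 0.0445 m and z of plunger_long in the frame of cell_mouth below -0.05 m and x of plunger_long in the frame of cell_mouth between -0.006 and 0.006 m and y of plunger_long in the frame of cell_mouth between -0.006 and 0.006 m), for 0.2 s.
2. the bridge is swung over the plunger, to its stop (all of step 1 and value of joint bridge below 0.06 rad), for 0.2 s.
3. the indicator tab has popped out (value of joint tab above 0.01 m and value of joint bridge below 0.06 rad), for 0.2 s.
At the end, for the whole second after the job is handed in: the tab is out (over 10 of its 14 mm), the foot still presses with 3.2 to 6.5 mm of spring travel, the bridge is within 0.06 rad of its stop, the disc within 1.5 mm of the cell's floor, the long plunger stands on it in the bore and at rest, the short plunger is upright in its rest (all of step 1 and all of step 3 and value of joint foot between 0.0032 and 0.0065 m and linear speed of plunger_long below 0.02 m/s and angle between plunger_short's own z axis and vertical below 0.15 rad); the robot touches nothing.
It fails at once if the screw is overtightened (spring pushed in more than 6.5 mm) (value of joint foot above 0.0065 m).
It fails at once if the short plunger is taken or knocked (moved over 20 mm) (distance of plunger_short from where it was at the start of the episode above 0.02 m).
It fails at once if another thing on the bench is pushed (moved over 30 mm) (distance of any of jar_a, jar_c, jar_d, petri_1, petri_2, beaker, label_roll, scoop, probe from where it was at the start of the episode above 0.03 m).
It also fails if it takes over 69 s, if anything falls off the work surface, if the arm or the gripper's body presses on something with over 40 N, if the wrist force passes 120 N, or if a joint passes its speed limit or range.

## Working session

There is one attempt and no reset: what is moved stays moved. The work goes in short steps, Python scripts to look and compute and a tool call to move; the robot and the scene stay as the last step left them, time stands still between calls to the robot, and variables do not carry over. Pictures are saved under pics/ and viewed, and the job is handed in when it is done.

Besides the shell and the picture viewer there is one more tool, called after "Emit:" as a command line: name --pt "numbers of a row" for each row, then --argument value for the rest. step_arm: Moves the arm, as the interface text tells. Its arguments: {"type":"object","properties":{"motion":{"type":"array"},"jaw":{"type":"number"},"force":{"type":"number"}},"required":["motion"]}

```bash
ls; mkdir -p pics; python3 - <<'E'
from workcell import manip
import cv2
for n in("scene","top"):
    cv2.imwrite(f"pics/{n}0.png",manip.camera(n)); i=manip.camera_info(n); print(n,i)
print(manip.get_obs(),manip.grip_depth)
E
```

```text
pics
scene {'camera_matrix': array([[527.2745597 ,   0.        , 329.36362512],
       [  0.        , 527.2745597 , 232.2853406 ],
       [  0.        ,   0.        ,   1.        ]]), 'R': array([[ 0.8921686 , -0.45128339,  0.01945475],
       [-0.17018972, -0.37572971, -0.91096797],
       [ 0.41841444,  0.80942602, -0.41201804]]), 't': array([-0.46237824,  0.24547665,  1.1853987 ])}
top {'camera_matrix': array([[560.99108038,   0.        , 314.87924963],
       [  0.        , 560.99108038, 241.10732688],
       [  0.        ,   0.        ,   1.        ]]), 'R': array([[-0.06385708, -0.99794347, -0.00557768],
       [-0.9723038 ,  0.06347364, -0.22493649],
       [ 0.22482793, -0.00894059, -0.97435746]]), 't': array([0.02706892, 0.57964934, 1.66056952])}
{'clock': 0.1, 'joint_pos': array([-1.12961272,  0.33279148, -0.06470992,  1.46086152,  0.02161891,
        1.34991424, -0.0884983 ]), 'joint_velocities': array([ 0.00123229, -0.00125033,  0.00016825, -0.00201866, -0.00057192,
        0.0011451 ,  0.00097866]), 'tau': array([ 1.20819241e-03, -6.26747060e+01,  4.88166546e-02, -3.92425597e+01,
        1.62011833e-02,  7.16294002e-03,  4.73714226e-05]), 'position': array([0.27943498, 0.55867099, 0.23060427]), 'ee_rot': array([ 2.29802244e-01,  9.73237135e-01, -6.29566492e-04, -1.10543836e-04]), 'ft_force': array([-0.54943679,  0.06055455, -0.35029411]), 'torque': array([-0.01446582, -0.03285726, -0.04194595]), 'grip_width': 0.9967829905374624} 0.0187
```

View pics/scene0.png

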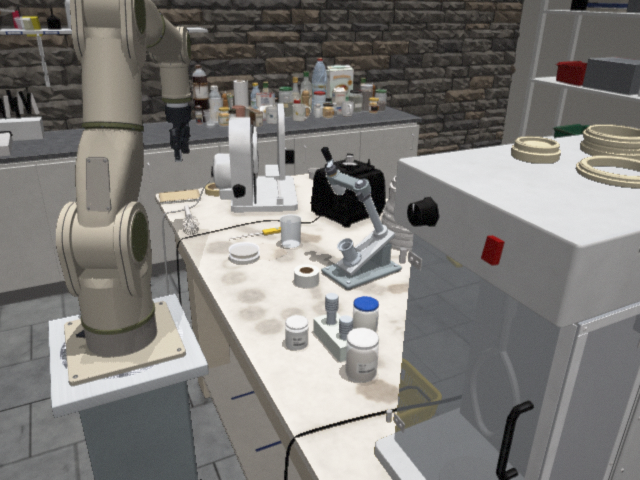

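View pics/top0.png

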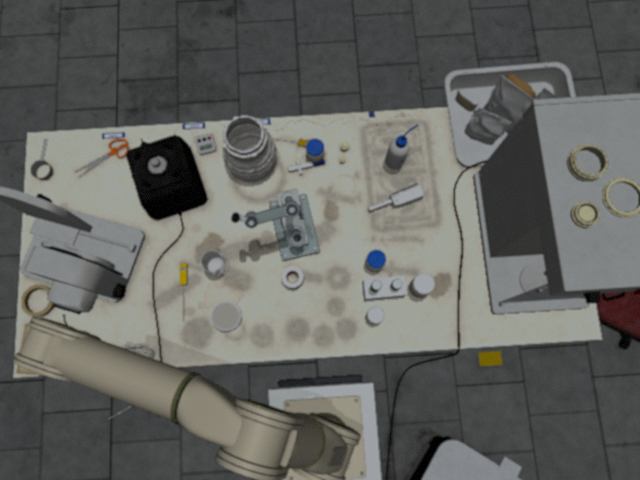

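The scene view shows the press at about (360,250), the rest at (335,335) with both plungers, and the jars around it. In the top view the press is at (290,225) and the rest at (385,288). Next I'll zoom in.

```bash
python3 - <<'E'
import cv2
a=cv2.imread("pics/scene0.png");b=cv2.imread("pics/top0.png")
cv2.imwrite("pics/s0a.png",cv2.resize(a[140:290,300:420],None,fx=5,fy=5,interpolation=cv2.INTER_CUBIC)[:600*2][: ,:][0:750:1][:600])
cv2.imwrite("pics/s0a.png",cv2.resize(a[140:290,300:430],None,fx=4,fy=4,interpolation=cv2.INTER_CUBIC))
cv2.imwrite("pics/s0b.png",cv2.resize(a[280:390,270:400],None,fx=5,fy=5,interpolation=cv2.INTER_CUBIC))
cv2.imwrite("pics/t0a.png",cv2.resize(b[180:270,220:330],None,fx=6,fy=6,interpolation=cv2.INTER_CUBIC))
cv2.imwrite("pics/t0b.png",cv2.resize(b[240:330,345:445],None,fx=6,fy=6,interpolation=cv2.INTER_CUBIC))
E
```

```text
(no output)
```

View pics/s0a.png

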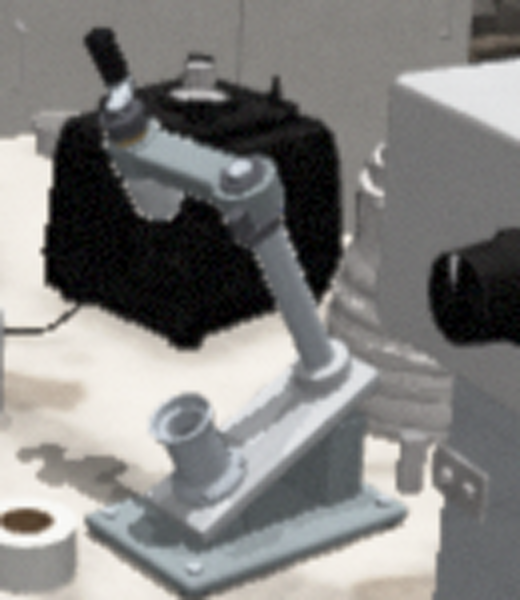

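View pics/s0b.png

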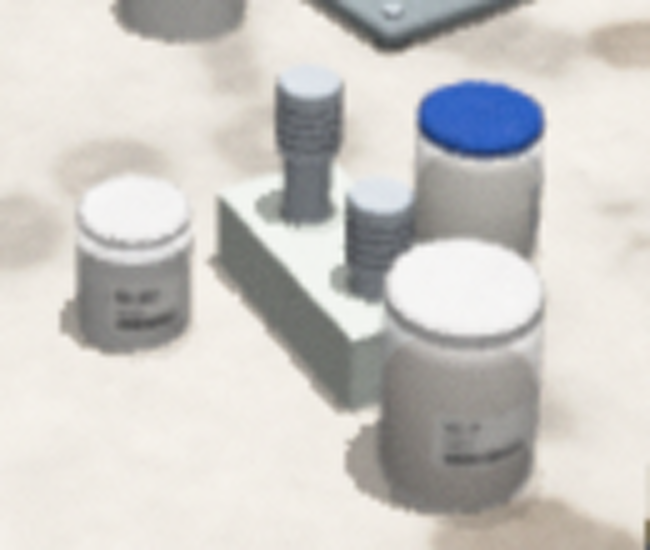

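View pics/t0a.png

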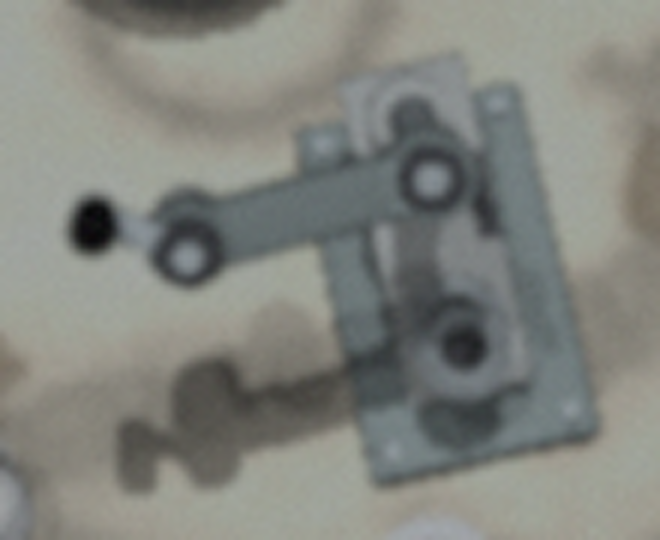

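View pics/t0b.png

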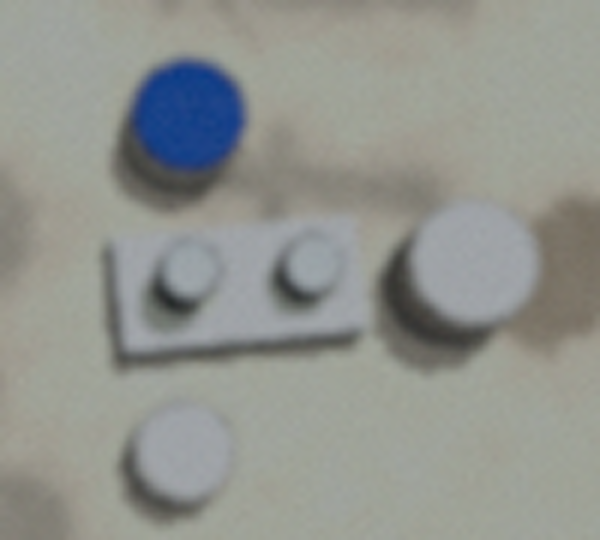

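```bash
cat > h.py <<'E'
import numpy as np, cv2, json
from scipy.optimize import least_squares
from scipy.spatial.transform import Rotation as R
from workcell import manip
CI={n:manip.camera_info(n) for n in("scene","top")}
def proj(n,X):
    c=CI[n]; p=c["camera_matrix"]@(c["R"]@np.asarray(X,float)+c["t"]); return p[:2]/p[2]
def tri(obs):
    A=[]
    for n,(u,v) in obs:
        c=CI[n]; P=c["camera_matrix"]@np.c_[c["R"],c["t"]]
        A+= [u*P[2]-P[0], v*P[2]-P[1]]
    A=np.array(A); s=np.linalg.lstsq(A[:,:3],-A[:,3],rcond=None)[0]
    return s,[np.round(proj(n,s)-np.array(q),1) for n,q in obs]
def atz(n,uv,z):
    c=CI[n]; C=-c["R"].T@c["t"]; d=c["R"].T@np.linalg.solve(c["camera_matrix"],[*uv,1]); return C+d*(z-C[2])/d[2]
T=0.48
E
cat > fit.py <<'E'
from h import *
pl,e=tri([("scene",(332,296.4)),("top",(376.7,285))]); print("plunger top",pl,e)
print("same at z=.108",atz("scene",(332,296.4),.108),atz("top",(376.7,285),.108))
print("short at .086",atz("scene",(270+380/5,280+195/5),.086),atz("top",(345+313/6,240+262/6),.086))
o={"fl":[("top",(282.5,260.8)),("scene",(321.75,270))],"fr":[("top",(320,252.5)),("scene",(347.5,287.5))],
"br":[("top",(306.7,194.2)),("scene",(402,268.75))],"bl":[("top",(269.7,201.3))],
"nut":[("top",(292,210)),("scene",(359.5,182.5))],"mouth":[("top",(297.2,237)),("scene",(345.75,245))],
"sp":[("top",(251.3,223)),("scene",(330.5,163.7))],"kn":[("top",(235.3,217.5)),("scene",(325,149))]}
for k in ("nut","mouth","sp","kn"): print(k,*tri(o[k]))
s,c=np.sin(T),np.cos(T)
def pts(p):
    x,y,yaw,h,hb,br,ck,kh=p
    Rz=R.from_euler("z",yaw).as_matrix(); Rm=Rz@np.array([[c,0,-s],[0,1,0],[s,0,c]])
    O=np.array([x,y,0]); m=O+Rz@[-.062*s,0,h+.062*c]
    col=m+Rm@[.115,0,.125]
    # bridge dir at 0: -x ; opens clockwise from above toward +y
    bd=np.array([-np.cos(br),np.sin(br),0]); ax=m+Rm@([.115,0,.128]+.115*bd)
    kd=np.array([-np.cos(ck),np.sin(ck),0])   # ck = absolute knob angle in mouth frame, clockwise from -x
    d={"fl":O+Rz@[-.064,.062,hb],"fr":O+Rz@[-.064,-.062,hb],"br":O+Rz@[.136,-.062,hb],"bl":O+Rz@[.136,.062,hb],
    "nut":col+Rm@[0,0,.005],"mouth":m,"sp":ax+Rm@[0,0,.024],"kn":ax+Rm@(.045*kd+[0,0,kh+.0205])}
    return d,m,Rm,ax,col
def f(p):
    d=pts(p)[0]; return np.concatenate([proj(n,d[k])-q for k in o for n,q in o[k]])
r=least_squares(f,[.63,.05,.2,.03,.012,1.5,1.5,.03],loss="soft_l1")
print(np.round(r.x,4)); i=0
for k in o:
    print(k,[np.round(f(r.x)[i+2*j:i+2*j+2],1) for j in range(len(o[k]))]); i+=2*len(o[k])
d,m,Rm,ax,col=pts(r.x); print("mouth",m,"col",col,"screw",ax,"knobtop",d["kn"]); print(Rm)
E
python3 fit.py
```

```text
plunger top [ 0.42755267 -0.18377818  0.10878375] [array([-0.8,  0.1]), array([ 0.2, -0.5])]
same at z=.108 [ 0.42999462 -0.18284193  0.108     ] [ 0.42621083 -0.18326429  0.108     ]
short at .086 [ 0.43192746 -0.24608433  0.086     ] [ 0.42939967 -0.2471089   0.086     ]
nut [0.6236537  0.04806207 0.27515258] [array([ 0.1, -0.2]), array([-0.3,  0.1])]
mouth [0.58723852 0.04240917 0.10466796] [array([-0. ,  0.1]), array([ 0.1, -0. ])]
sp [0.59040905 0.15698809 0.29872193] [array([ 0.4, -1.2]), array([-1.4,  0.3])]
kn [0.59655037 0.19622056 0.32983275] [array([ 0. , -0.1]), array([-0.1,  0. ])]
[0.6102 0.0448 0.1605 0.0531 0.0131 1.5476 2.1666 0.0297]
fl [array([-0.3, -0.5]), array([-1.7,  0. ])]
fr [array([ 0.6, -0.8]), array([-0.4,  1.1])]
br [array([-0. , -1.4]), array([ 0.7, -0.2])]
bl [array([-0.5, -0.3])]
nut [array([ 0.5, -0.3]), array([-0.1, -0.3])]
mouth [array([0.8, 1.5]), array([-1.2, -0.5])]
sp [array([ 0. , -1.6]), array([-0.9,  1.4])]
kn [array([-0.2, -0.2]), array([-0.1,  0. ])]
mouth [0.58196263 0.04023439 0.10807428] col [0.62567523 0.04731289 0.27205325] screw [0.60359694 0.16020444 0.27348388] knobtop [0.59687146 0.19684735 0.32966992]
[[ 0.87558926 -0.15985052 -0.45584126]
 [ 0.1417866   0.98714123 -0.07381564]
 [ 0.46177918  0.          0.88699492]]
```

```bash
cat >> fit.py <<'E'
np.save("press.npy",r.x)
def overlay(p,x0,y0,w,h_,k,n,img,out):
    d,m,Rm,ax,col=pts(p); im=cv2.resize(img[y0:y0+h_,x0:x0+w],None,fx=k,fy=k,interpolation=cv2.INTER_CUBIC)
    def pl(P,cl,close=True):
        q=np.array([(proj(n,X)-[x0,y0]+.5)*k for X in P]).astype(int); cv2.polylines(im,[q],close,cl,1,cv2.LINE_AA)
    th=np.linspace(0,2*np.pi,40)
    ci=lambda cpt,rr:[cpt+Rm@[rr*np.cos(t),rr*np.sin(t),0] for t in th]
    pl(ci(m,.0235),(0,0,255)); pl(ci(m,.020),(0,160,255)); pl(ci(m+Rm@[0,0,-.062],.019),(255,0,255))
    pl(ci(col,.0165),(0,255,0)); pl([d[a] for a in("fl","fr","br","bl")],(255,255,0))
    br=p[5]; b=np.array([-np.cos(br),np.sin(br),0]); g=np.array([np.sin(br),np.cos(br),0])
    z=np.array([.115,0,.122])
    P=[z+b*.0-g*.015]+[z+b*.12+.015*(np.cos(t)*b+np.sin(t)*g) for t in np.linspace(-1.57,1.57,15)]+[z+g*.015]
    pl([m+Rm@q for q in P],(0,0,255))
    pl(ci(d["kn"],.011),(0,255,255)); pl(ci(ax,.003),(0,255,0)); pl([ax,d["sp"]],(0,255,0),False)
    pl(ci(m+Rm@(z-[0,0,.022]+b*.115),.018),(255,0,0))
    cv2.imwrite(out,im)
if __name__=="__main__":
    overlay(r.x,300,140,110,150,4,"scene",cv2.imread("pics/scene0.png"),"pics/ovs.png")
    overlay(r.x,220,180,110,90,6,"top",cv2.imread("pics/top0.png"),"pics/ovt.png")
E
python3 fit.py >/dev/null
```

```text
(no output)
```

View pics/ovs.png

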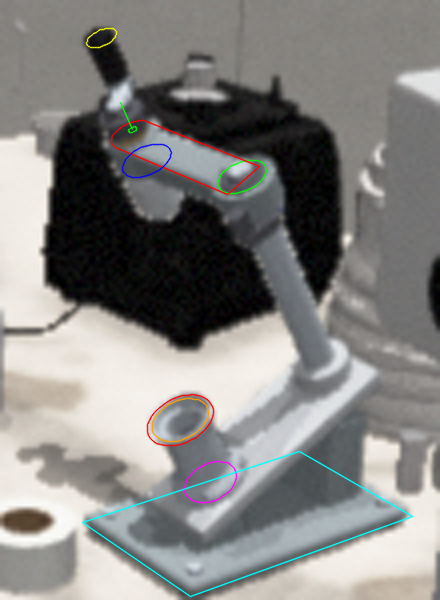

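View pics/ovt.png

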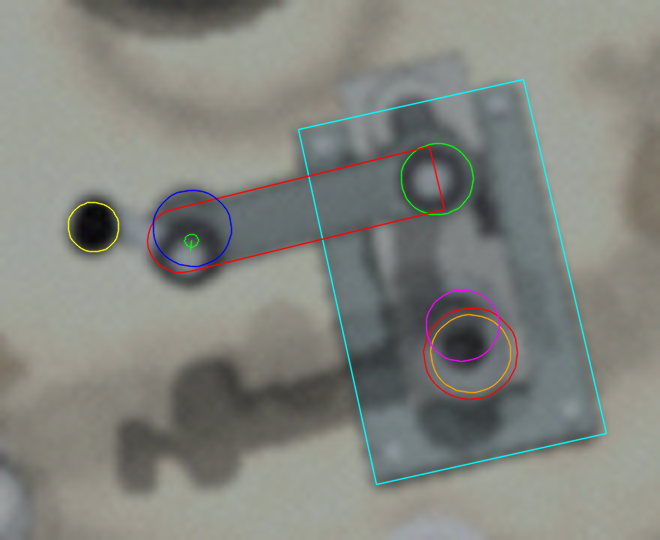

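```bash
cat > pl.py <<'E'
from h import *
def cur():
    o=manip.get_obs(); return np.array(o["position"]),R.from_quat(o["ee_rot"])
def plan(wps,start=None):
    """wps: list of (pos, Rotation, nrows)"""
    p,q=start or cur(); rows=[]
    for P,Q,n in wps:
        P=np.array(P); rv=(q.inv()*Q).as_rotvec()
        for i in range(n):
            a=q*R.from_rotvec(rv*i/n); dp=a.inv().apply((P-p)/n)*1e3
            rows.append([*[round(float(v),1) for v in dp],*[round(float(v),2) for v in np.degrees(rv/n)]])
        p,q=P,Q
    import json
    m=np.array(rows); print("max mm",np.linalg.norm(m[:,:3],axis=1).max().round(1),"max deg",np.linalg.norm(m[:,3:],axis=1).max().round(2))
    print(json.dumps(rows).replace(".0,",",").replace(".0]","]"))
DOWN=R.from_quat([1,0,0,0])
def st():
    o=manip.get_obs(); print(round(o["clock"],2),np.round(o["position"],4),np.round(o["ee_rot"],4),"F",np.round(o["ft_force"],1),"g",round(o["grip_width"]*85.4,1),"j",np.round(o["joint_pos"],2))
E
python3 - <<'E'
from pl import *
# halfway orientation to force clockwise direction
p,q=cur(); rv=(q.inv()*DOWN).as_rotvec(); print(np.degrees(rv))
mid=q*R.from_rotvec(rv*.5)
plan([([.43,.22,.27],mid,8),([.428,-.184,.18],DOWN,8)])
E
```

```text
[-1.74270397e-02  9.92500410e-02  1.53429108e+02]
max mm 51.8 max deg 9.59
[[-35.8, -29.5, -4.9, -0, 0.01, 9.59], [-40.2, -23.1, -4.9, -0, 0.01, 9.59], [-43.5, -16.1, -4.9, -0, 0.01, 9.59], [-45.5, -8.6, -4.9, -0, 0.01, 9.59], [-46.3, -0.9, -4.9, -0, 0.01, 9.59], [-45.8, 6.8, -4.9, -0, 0.01, 9.59], [-44, 14.4, -4.9, -0, 0.01, 9.59], [-41, 21.5, -4.9, -0, 0.01, 9.59], [-49.2, 11.4, 11.3, -0, 0.01, 9.59], [-46.6, 19.4, 11.3, -0, 0.01, 9.59], [-42.7, 26.9, 11.3, -0, 0.01, 9.59], [-37.7, 33.6, 11.3, -0, 0.01, 9.59], [-31.5, 39.4, 11.3, -0, 0.01, 9.59], [-24.5, 44.1, 11.3, -0, 0.01, 9.59], [-16.8, 47.6, 11.2, -0, 0.01, 9.59], [-8.7, 49.8, 11.2, -0, 0.01, 9.59]]
```

Emit:
step_arm --pt "-36 -29.5 -5 0 0 9.6" --pt "-40 -23 -5 0 0 9.6" --pt "-43.5 -16 -5 0 0 9.6" --pt "-45.5 -8.6 -5 0 0 9.6" --pt "-46 -1 -5 0 0 9.6" --pt "-46 7 -5 0 0 9.6" --pt "-44 14.4 -5 0 0 9.6" --pt "-41 21.5 -5 0 0 9.6" --pt "-49 11.4 6 0 0 9.6" --pt "-46.6 19.4 6 0 0 9.6" --pt "-42.7 27 6 0 0 9.6" --pt "-37.7 33.6 6 0 0 9.6" --pt "-31.5 39.4 6 0 0 9.6" --pt "-24.5 44 6 0 0 9.6" --pt "-17 47.6 6 0 0 9.6" --jaw 50 --force 60

```text
clock: 1.98
position: [0.4016, -0.1552, 0.2264]
ee_rot: [0.999, 0.044, -0.002, 0.002]
ft_force: [1.1, 0.7, -0.1]
grip_width: 0.586
```

```bash
python3 - <<'E'
from pl import *
st()
plan([([.428,-.184,.15],DOWN,6)])
E
```

```text
1.98 [ 0.4016 -0.1552  0.2264] [ 0.999   0.0439 -0.0024  0.0016] F [ 1.1  0.7 -0.1] g 50.0 j [-0.42 -0.16  0.62  1.97  0.1   1.31 -1.31]
max mm 14.3 max deg 0.84
[[4, 5.1, 12.7, 0.03, 0.05, 0.84], [4.1, 5.1, 12.7, 0.03, 0.05, 0.84], [4.2, 5, 12.7, 0.03, 0.05, 0.84], [4.2, 5, 12.7, 0.03, 0.05, 0.84], [4.3, 4.9, 12.7, 0.03, 0.05, 0.84], [4.3, 4.9, 12.7, 0.03, 0.05, 0.84]]
```

Emit:
step_arm --pt "8 10 25 0 0 2" --pt "8.5 10 25 0 0 2" --pt "8.5 10 25 0 0 1" --pt "0 0 0 0 0 0"

```text
clock: 2.48
position: [0.4264, -0.1894, 0.1491]
ee_rot: [1.0, -0.006, -0.002, 0.002]
ft_force: [-1.0, -0.4, 1.3]
grip_width: 0.587
```

```bash
cat > look.py <<'E'
from pl import *
import sys
# name cam x0 y0 w h k
n,cam,x0,y0,w,h,k=sys.argv[1],sys.argv[2],*map(int,sys.argv[3:8])
im=manip.camera(cam); cv2.imwrite(f"pics/{n}_raw.png",im)
cv2.imwrite(f"pics/{n}.png",cv2.resize(im[y0:y0+h,x0:x0+w],None,fx=k,fy=k,interpolation=cv2.INTER_CUBIC))
E
python3 look.py p1 scene 270 240 130 120 5; python3 -c "
from pl import *
st()
p,q=cur();print('tcp scene',(proj('scene',p)-[270,240])*5,'target',(proj('scene',[.4275,-.1838,.108])-[270,240])*5)"
```

```text
2.52 [ 0.4268 -0.1892  0.1501] [ 1.     -0.0062 -0.0015  0.0016] F [ 0.4  0.4 -0.3] g 50.2 j [-0.38  0.03  0.72  2.   -0.02  1.12 -1.24]
tcp scene [312.10746444 207.27624908] target [305.98315701 284.26433263]
```

View pics/p1.png

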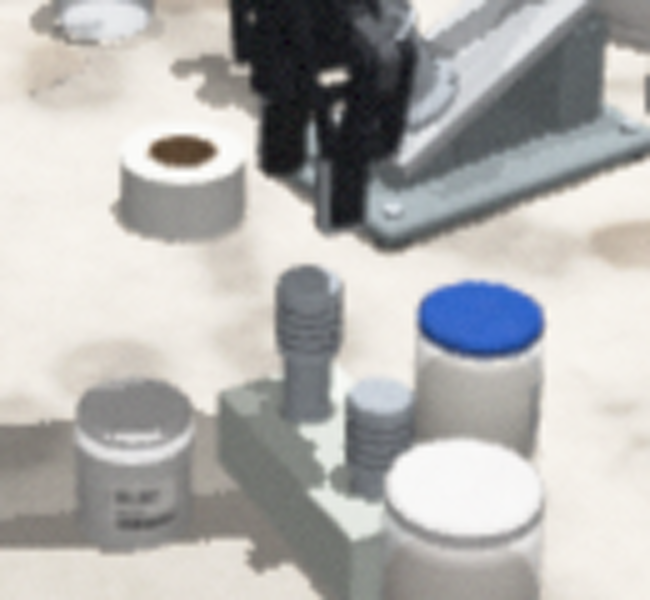

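Emit:
step_arm --pt "1.7 -5.7 15 0 0 -0.7" --pt "0 0 20 0 0 0" --pt "0 0 20 0 0 0" --pt "0 0 16 0 0 0" --pt "0 0 6 0 0 0" --pt "0 0 0 0 0 0"

```text
clock: 3.28
position: [0.4303, -0.1787, 0.072]
ee_rot: [1.0, 0.005, 0.001, 0.0]
ft_force: [-0.4, 0.1, -0.3]
grip_width: 0.585
```

```bash
python3 -c "
from pl import *
st()"
```

```text
3.27 [ 0.4303 -0.1787  0.072 ] [1.     0.0046 0.0013 0.    ] F [-0.4  0.1 -0.3] g 49.9 j [-0.36  0.16  0.71  2.08 -0.13  0.94 -1.14]
```

Emit:
step_arm --pt "-1.5 4.8 0 0 0 0" --pt "0 0 0 0 0 0"

```text
clock: 3.52
position: [0.4295, -0.1838, 0.0731]
ee_rot: [1.0, 0.005, 0.002, -0.0]
ft_force: [0.3, 1.1, -0.1]
grip_width: 0.583
```

Emit:
step_arm --pt "0 0 0 0 0 0" --pt "0 0 0 0 0 0" --pt "0 0 0 0 0 0" --pt "0 0 0 0 0 0" --jaw 15 --force 60

```text
clock: 4.03
position: [0.4299, -0.1839, 0.0737]
ee_rot: [1.0, 0.005, 0.003, -0.0]
ft_force: [-0.5, 0.1, -0.1]
grip_width: 0.334
```

```bash
python3 -c "
from pl import *
st()"; python3 look.py p2 scene 270 240 130 120 5;
```

```text
4.03 [ 0.4299 -0.1839  0.0737] [ 1.0e+00  4.8e-03  2.8e-03 -1.0e-04] F [-0.5  0.1 -0.1] g 28.5 j [-0.35  0.16  0.71  2.08 -0.13  0.94 -1.13]
```

View pics/p2.png

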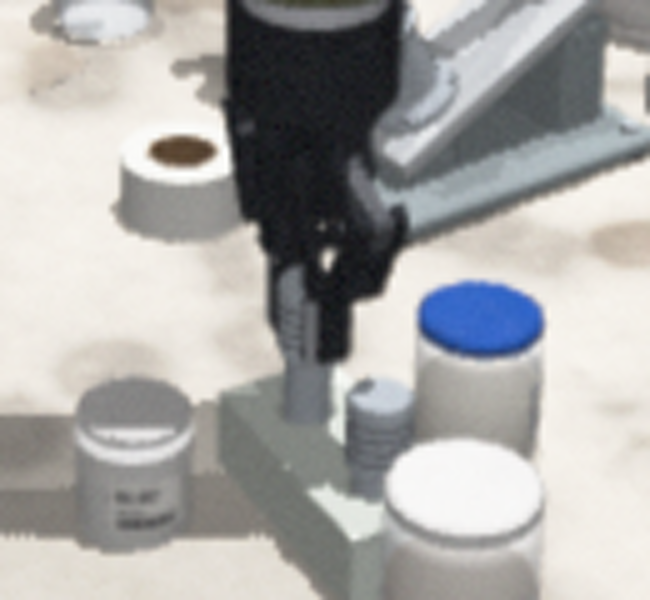

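```bash
cat >> pl.py <<'E'
def RM(yaw=.1605,t=T):
    s,c=np.sin(t),np.cos(t)
    return R.from_euler("z",yaw).as_matrix()@np.array([[c,0,-s],[0,1,0],[s,0,c]])
RMm=RM(); QP=R.from_matrix(RMm@np.diag([1,-1,-1]))
M=np.array([.5865,.042,.1052])
E
python3 - <<'E'
from pl import *
st()
p,q=cur()
tgt=M+RMm@[0,0,.068+.020]; print(tgt)
plan([(p+[0,0,.12],q,4),(tgt+[-.03,0,.05],QP,7),(tgt,QP,3)])
E
```

```text
4.08 [ 0.4299 -0.1839  0.0737] [ 1.0e+00  4.8e-03  2.8e-03 -1.0e-04] F [-0.4 -0.5  0.8] g 28.6 j [-0.35  0.16  0.71  2.08 -0.13  0.94 -1.13]
[0.54638571 0.0355058  0.18325555]
max mm 34.2 max deg 4.08
[[0.2, -0, -30, 0, 0, 0], [0.2, -0, -30, 0, 0, 0], [0.2, -0, -30, 0, 0, 0], [0.2, -0, -30, 0, 0, 0], [12.7, -31.2, -5.6, 0.3, 3.88, -1.21], [13.7, -31, -4.5, 0.3, 3.88, -1.21], [14.6, -30.7, -3.4, 0.3, 3.88, -1.21], [15.4, -30.4, -2.2, 0.3, 3.88, -1.21], [16.2, -30.1, -1, 0.3, 3.88, -1.21], [16.9, -29.7, 0.3, 0.3, 3.88, -1.21], [17.4, -29.4, 1.6, 0.3, 3.88, -1.21], [1.1, 1.6, 19.3, 0, 0, 0], [1.1, 1.6, 19.3, 0, 0, 0], [1.1, 1.6, 19.3, 0, 0, 0]]
```

Emit:
step_arm --pt "0 0 -30 0 0 0" --pt "0 0 -30 0 0 0" --pt "0 0 -30 0 0 0" --pt "0 0 -30 0 0 0" --pt "12.7 -31 -5.6 0.3 3.9 -1.2" --pt "13.7 -31 -4.5 0.3 3.9 -1.2" --pt "14.6 -30.7 -3.4 0.3 3.9 -1.2" --pt "15.4 -30.4 -2.2 0.3 3.9 -1.2" --pt "16 -30 -1 0.3 3.9 -1.2" --pt "17 -29.7 0.3 0.3 3.9 -1.2" --pt "17.4 -29.4 1.6 0.3 3.9 -1.2" --pt "0 0 0 0 0 0"

```text
clock: 5.58
position: [0.5145, 0.042, 0.2353]
ee_rot: [0.967, 0.079, 0.242, -0.02]
ft_force: [-0.9, -1.2, -1.5]
grip_width: 0.334
```

```bash
python3 - <<'E'
from pl import *
st()
tgt=M+RMm@[0,0,.068+.020]
plan([(tgt,QP,4)])
E
```

```text
5.58 [0.5145 0.042  0.2353] [ 0.9668  0.0787  0.2424 -0.02  ] F [-0.9 -1.2 -1.5] g 28.6 j [-0.56 -0.3   0.32  2.16  0.17  0.78 -1.72]
max mm 15.4 max deg 0.16
[[0.6, 2.9, 15.1, -0.02, -0.16, 0.02], [0.6, 2.9, 15.1, -0.02, -0.16, 0.02], [0.6, 2.9, 15.1, -0.02, -0.16, 0.02], [0.7, 2.9, 15.1, -0.02, -0.16, 0.02]]
```

Emit:
step_arm --pt "0.6 3 15 0 -0.16 0" --pt "0.6 3 15 0 -0.16 0" --pt "0.6 3 15 0 -0.16 0" --pt "0.6 2 15 0 -0.16 0" --pt "0 0 0 0 0 0"

```text
clock: 6.2
position: [0.5472, 0.0308, 0.1767]
ee_rot: [0.969, 0.076, 0.233, -0.018]
ft_force: [0.5, -0.6, -0.9]
grip_width: 0.34
```

```bash
python3 look.py p3s scene 310 190 100 100 6; python3 look.py p3t top 260 190 80 80 7; python3 - <<'E'
from pl import *
st()
p,q=cur(); z=q.as_matrix()[:,2]
print("rel mouth",RMm.T@(p-M)*1e3)
for n,o,k in(("scene",[310,190],6),("top",[260,190],7)):
    print(n,"nose",(proj(n,p+.068*z)-o+.5)*k,"mouth",(proj(n,M)-o+.5)*k, "axis+40",(proj(n,M+RMm@[0,0,.04])-o+.5)*k,"tcp",(proj(n,p)-o+.5)*k)
E
```

```text
6.3 [0.5475 0.0312 0.1782] [ 0.969   0.0762  0.2345 -0.018 ] F [ 0.3  0.1 -1.2] g 28.6 j [-0.58 -0.15  0.42  2.16  0.1   0.64 -1.63]
rel mouth [-1.9997213  -4.38915371 83.35149192]
scene nose [207.88859504 315.78951392] mouth [217.04655394 332.48621105] axis+40 [186.50869998 270.159364  ] tcp [154.87762249 206.29935483]
top nose [278.76161038 345.54177823] mouth [264.74011051 334.28012943] axis+40 [271.16902384 356.39035037] tcp [289.94721481 383.82473489]
```

View pics/p3s.png

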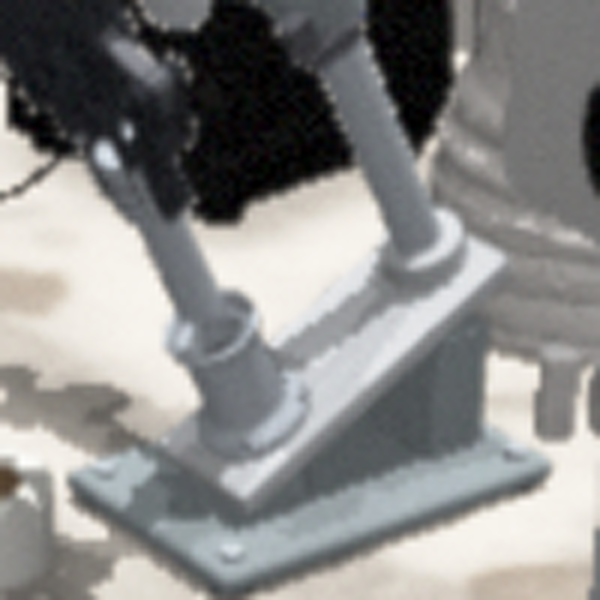

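View pics/p3t.png

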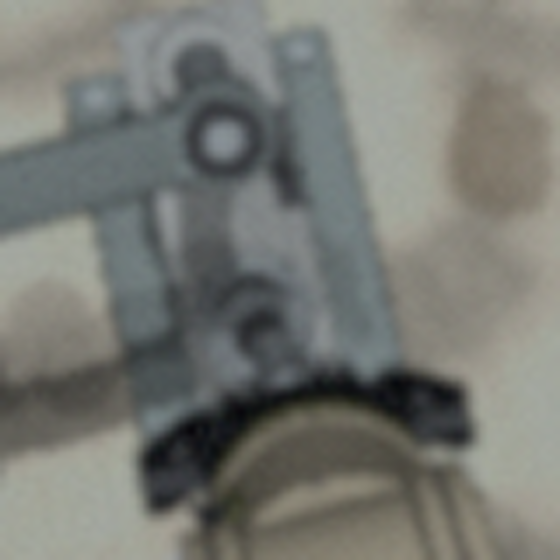

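Emit:
step_arm --pt "2 -4.4 0 0 0 0" --pt "0 0 0 0 0 0"

```text
clock: 6.55
position: [0.5488, 0.0362, 0.1801]
ee_rot: [0.969, 0.076, 0.235, -0.018]
ft_force: [-0.9, -0.1, -1.5]
grip_width: 0.334
```

```bash
cat > rel.py <<'E'
from pl import *
st()
p,q=cur(); Q=q.as_matrix(); print("rel mouth",np.round(RMm.T@(p-M)*1e3,1),"nose",np.round(RMm.T@(p+.068*Q[:,2]-M)*1e3,1),"rot err tool deg",np.round(np.degrees((q.inv()*QP).as_rotvec()),2))
E
python3 rel.py; python3 look.py p4s scene 310 190 100 100 6; python3 look.py p4t top 260 190 80 80 7
```

```text
6.55 [0.5488 0.0362 0.1801] [ 0.9688  0.076   0.2351 -0.0181] F [-0.9 -0.1 -1.5] g 28.5 j [-0.58 -0.14  0.41  2.16  0.1   0.64 -1.64]
rel mouth [ 0.8  0.2 84. ] nose [ 0.5  0.1 16. ] rot err tool deg [ 0.14  0.22 -0.19]
```

View pics/p4s.png

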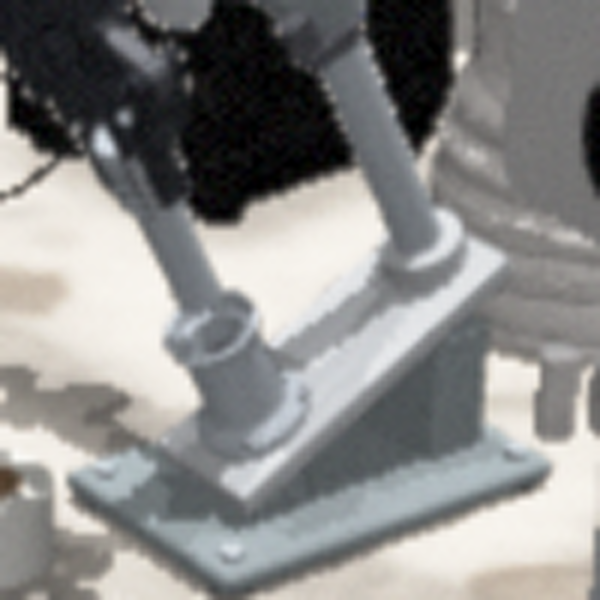

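View pics/p4t.png

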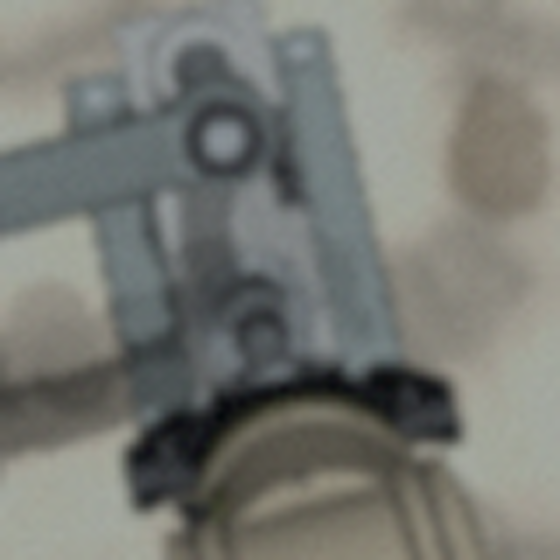

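Emit:
step_arm --pt "-0.6 0 8 0 0 0" --pt "0 0 8 0 0 0" --pt "0 0 6 0 0 0" --pt "0 0 5 0 0 0"

```text
clock: 7.15
position: [0.5612, 0.0377, 0.1542]
ee_rot: [0.969, 0.076, 0.235, -0.018]
ft_force: [0.4, -0.2, -1.7]
grip_width: 0.333
```

```bash
python3 rel.py
```

```text
7.15 [0.5612 0.0377 0.1542] [ 0.9688  0.0759  0.2353 -0.0182] F [ 0.4 -0.2 -1.7] g 28.5 j [-0.59 -0.07  0.43  2.16  0.05  0.57 -1.6 ]
rel mouth [-0.1 -0.2 55.4] nose [ -0.3  -0.4 -12.6] rot err tool deg [ 0.14  0.2  -0.21]
```

Emit:
step_arm --pt "0 0 5 0 0 0" --pt "0 0 5 0 0 0" --pt "0 0 5 0 0 0" --pt "0 0 5 0 0 0"

```text
clock: 7.65
position: [0.571, 0.0393, 0.1357]
ee_rot: [0.969, 0.076, 0.235, -0.018]
ft_force: [-5.3, 0.3, 3.8]
grip_width: 0.332
```

```bash
python3 rel.py
```

```text
7.65 [0.571  0.0393 0.1357] [ 0.9688  0.0758  0.2353 -0.0183] F [-5.3  0.3  3.8] g 28.3 j [-0.59 -0.02  0.45  2.16  0.    0.52 -1.56]
rel mouth [ 0.1 -0.2 34.3] nose [ -0.2  -0.4 -33.7] rot err tool deg [ 0.12  0.2  -0.22]
```

Emit:
step_arm --pt "0 0 4.5 0 0 0" --pt "0 0 4.5 0 0 0" --pt "0 0 4.5 0 0 0" --pt "0 0 2.5 0 0 0"

```text
clock: 8.15
position: [0.5787, 0.0406, 0.1204]
ee_rot: [0.969, 0.076, 0.235, -0.018]
ft_force: [-3.6, -0.9, 4.0]
grip_width: 0.328
```

```bash
python3 rel.py
```

```text
8.15 [0.5787 0.0406 0.1204] [ 0.9688  0.0759  0.2353 -0.0183] F [-3.6 -0.9  4. ] g 28.0 j [-0.59  0.03  0.45  2.16 -0.04  0.48 -1.52]
rel mouth [-0.  -0.2 17.1] nose [ -0.2  -0.3 -50.9] rot err tool deg [ 0.12  0.2  -0.21]
```

Emit:
step_arm --pt "0 0 2 0 0 0" --pt "0 0 2 0 0 0"

```text
clock: 8.4
position: [0.5816, 0.041, 0.1199]
ee_rot: [0.969, 0.075, 0.236, -0.019]
ft_force: [-44.7, -3.5, 50.0]
grip_width: 0.333
```

Emit:
step_arm --pt "0 0 2 0 0 0"

```text
clock: 8.52
position: [0.5819, 0.0411, 0.12]
ee_rot: [0.969, 0.075, 0.236, -0.02]
ft_force: [-53.3, -6.4, 56.5]
grip_width: 0.333
```

```bash
python3 rel.py
```

```text
8.53 [0.5819 0.0411 0.12  ] [ 0.9687  0.0748  0.236  -0.0205] F [-53.3  -6.4  56.5] g 28.4 j [-0.59  0.04  0.46  2.15 -0.06  0.48 -1.5 ]
rel mouth [ 2.6 -0.2 15.3] nose [  2.5  -0.1 -52.7] rot err tool deg [-0.08  0.09 -0.39]
```

Emit:
step_arm --pt "-1 0 -1.5 0 0 0" --pt "0 0 0 0 0 0"

```text
clock: 8.78
position: [0.5804, 0.0407, 0.1212]
ee_rot: [0.969, 0.075, 0.236, -0.021]
ft_force: [-0.2, -0.8, -1.0]
grip_width: 0.335
```

```bash
python3 rel.py
```

```text
8.78 [0.5804 0.0407 0.1212] [ 0.9686  0.0746  0.2365 -0.0207] F [-0.2 -0.8 -1. ] g 28.6 j [-0.59  0.03  0.46  2.16 -0.06  0.48 -1.51]
rel mouth [ 1.9 -0.3 17.1] nose [  1.9  -0.2 -50.9] rot err tool deg [-0.1   0.04 -0.41]
```

Emit:
step_arm --pt "0 0 0 0 0 0" --pt "0 0 0 0 0 0" --pt "0 0 0 0 0 0" --jaw 60

```text
clock: 9.15
position: [0.5812, 0.0409, 0.1212]
ee_rot: [0.968, 0.075, 0.237, -0.02]
ft_force: [-0.0, -0.1, 0.4]
grip_width: 0.7
```

```bash
python3 rel.py
```

```text
9.15 [0.5812 0.0409 0.1212] [ 0.9684  0.0748  0.2369 -0.0204] F [-0.  -0.1  0.4] g 59.8 j [-0.59  0.03  0.46  2.16 -0.06  0.48 -1.51]
rel mouth [ 2.5 -0.3 16.7] nose [  2.5  -0.2 -51.3] rot err tool deg [-0.07 -0.01 -0.38]
```

Emit:
step_arm --pt "0 0 -15 0 0 0" --pt "0 0 -25 0 0 0" --pt "0 0 -30 0 0 0" --pt "0 0 -30 0 0 0" --pt "-30 20 -30 0 0 -8" --pt "-30 20 -30 0 0 -10"

```text
clock: 9.9
position: [0.4633, -0.0227, 0.2392]
ee_rot: [0.944, 0.23, 0.236, 0.019]
ft_force: [0.9, -0.5, 0.5]
grip_width: 0.704
```

```bash
python3 rel.py; python3 look.py p5s scene 310 140 110 150 4; python3 look.py p5t top 220 180 110 90 6
```

```text
9.9 [ 0.4633 -0.0227  0.2392] [0.9438 0.2304 0.2362 0.0193] F [ 0.9 -0.5  0.5] g 60.1 j [-0.57 -0.48  0.44  2.24  0.24  0.87 -1.33]
rel mouth [-55.1 -44.1 179.8] nose [-55.2 -44.2 111.8] rot err tool deg [ 0.05  0.1  18.26]
```

View pics/p5s.png

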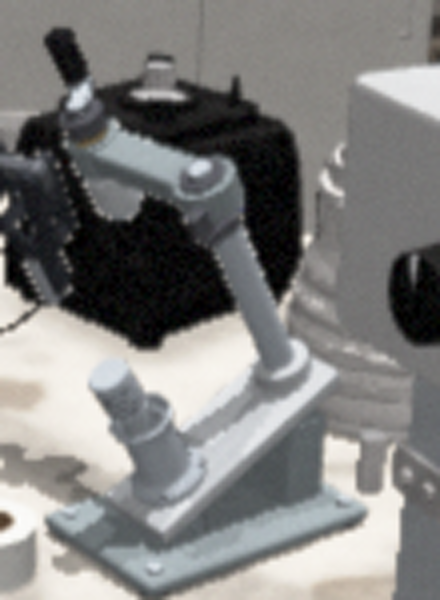

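View pics/p5t.png

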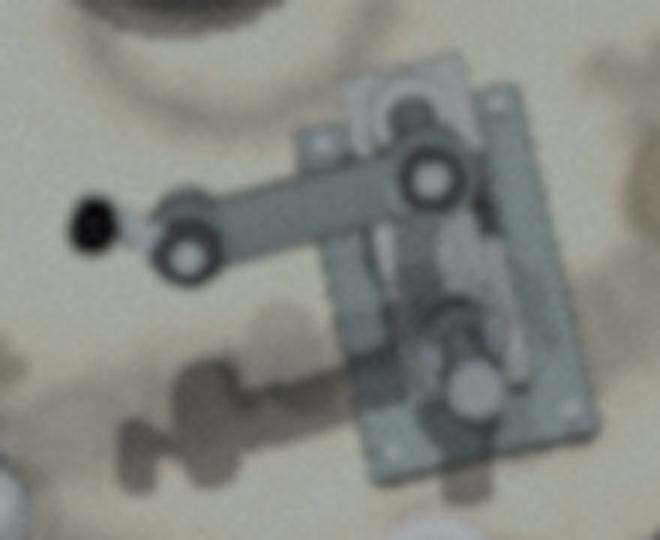

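```bash
cat >> pl.py <<'E'
COL=np.array([.6265,.0482,.2710])  # column_top estimate
M2=COL-RMm@[.115,0,.125]
def bpose(th,r=.065,h=.106,off=0.0):
    b=np.array([-np.cos(th),np.sin(th),0]); g=np.array([np.sin(th),np.cos(th),0])
    p=M2+RMm@(np.array([.115,0,h])+r*b+off*g)
    x=RMm@b; z=-RMm[:,2]; return p,R.from_matrix(np.c_[x,np.cross(z,x),z])
E
python3 - <<'E'
from pl import *
print("head",tri([("scene",(310+110/4,140+376/4)),("top",(220+475/6,180+388/6))]),"exp",M+RMm@[0,0,.048])
print(M2)
P,Q=bpose(1.55); Pu,_=bpose(1.55,h=.185); print(P,Pu)
p,q=cur(); print(np.degrees((q.inv()*Q).as_rotvec()))
plan([(Pu,Q,9)])
E
```

```text
head (array([0.55564066, 0.0363993 , 0.14534685]), [array([-0.6,  0.1]), array([ 0.2, -0.5])]) exp [0.56461948 0.03845771 0.14777576]
[0.58278712 0.04112321 0.10702103]
[0.62359201 0.11356127 0.25352293] [0.58758032 0.10773125 0.32359553]
[  0.14189815  -0.09526066 -73.18155406]
max mm 22.2 max deg 8.13
[[21.3, -6, -0.7, 0.02, -0.01, -8.13], [21.9, -2.9, -0.7, 0.02, -0.01, -8.13], [22.1, 0.2, -0.7, 0.02, -0.01, -8.13], [21.9, 3.3, -0.7, 0.02, -0.01, -8.13], [21.2, 6.4, -0.7, 0.02, -0.01, -8.13], [20.1, 9.3, -0.7, 0.02, -0.01, -8.13], [18.5, 12.1, -0.7, 0.02, -0.01, -8.13], [16.6, 14.6, -0.7, 0.02, -0.01, -8.13], [14.4, 16.8, -0.7, 0.02, -0.01, -8.13]]
```

Emit:
step_arm --pt "21 -6 -1 0 0 -8.1" --pt "22 -3 -1 0 0 -8.1" --pt "22 0.2 -1 0 0 -8.1" --pt "22 3.3 -1 0 0 -8.1" --pt "21 6.4 -1 0 0 -8.1" --pt "20 9.3 -1 0 0 -8.1" --pt "18.5 12 -1 0 0 -8.1" --pt "16.6 14.6 -1 0 0 -8.1" --pt "14.4 16.8 -1 0 0 -8.1" --pt "0 0 0 0 0 0" --jaw 50

```text
clock: 11.25
position: [0.59, 0.1165, 0.3269]
ee_rot: [0.611, 0.754, 0.179, 0.16]
ft_force: [-1.2, 0.6, 0.2]
grip_width: 0.586
```

```bash
python3 - <<'E'
from pl import *
st()
P,Q=bpose(1.55,h=.14)
plan([(P,Q,3)])
E
python3 look.py p6s scene 310 130 110 120 5; python3 look.py p6t top 220 150 110 100 6
```

```text
11.25 [0.59   0.1165 0.3269] [0.6112 0.7541 0.1793 0.16  ] F [-1.2  0.6  0.2] g 50.0 j [-0.99 -0.17  0.61  1.85  0.24  0.96 -0.24]
max mm 15.7 max deg 0.53
[[-2.7, -1.8, 15.4, 0.1, -0, 0.52], [-2.7, -1.8, 15.4, 0.1, -0, 0.52], [-2.7, -1.7, 15.4, 0.1, -0, 0.52]]
```

View pics/p6s.png

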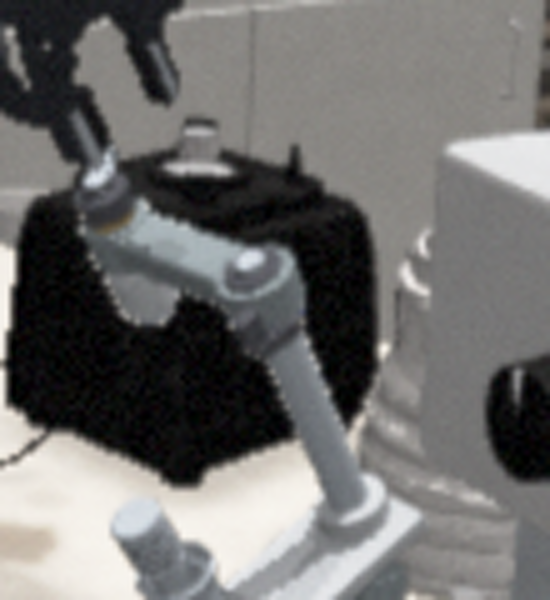

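View pics/p6t.png

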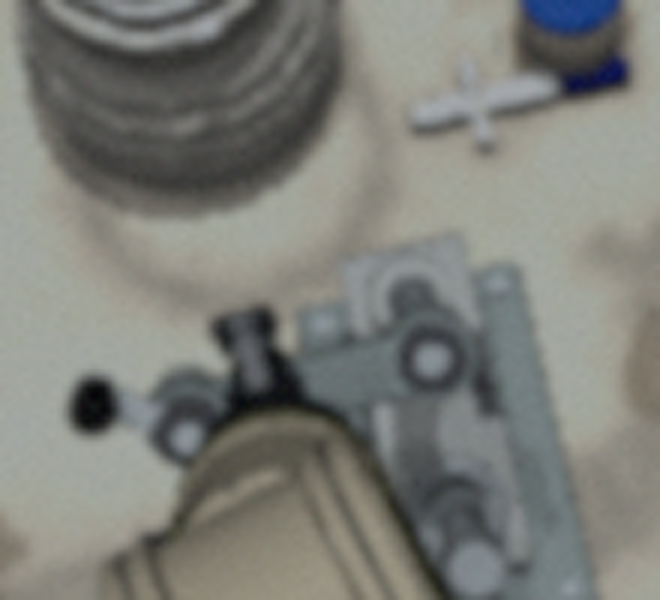

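Emit:
step_arm --pt "-3 -2 15 0 0 0.5" --pt "-3 -2 15 0 0 0.5" --pt "-2 -1.5 15 0 0 0.5" --pt "0 0 0 0 0 0"

```text
clock: 11.85
position: [0.6063, 0.1057, 0.2784]
ee_rot: [0.627, 0.742, 0.18, 0.156]
ft_force: [-0.0, 0.8, 1.1]
grip_width: 0.585
```

```bash
python3 - <<'E'
from pl import *
st()
P,Q=bpose(1.55,h=.106)
plan([(P,Q,4)])
E
python3 look.py p7s scene 310 130 110 120 5
```

```text
11.85 [0.6063 0.1057 0.2784] [0.6267 0.7419 0.1803 0.1557] F [-0.   0.8  1.1] g 50.0 j [-0.98 -0.1   0.67  1.9   0.17  0.85 -0.21]
max mm 7.8 max deg 0.18
[[1.3, 1.2, 7.6, 0.02, 0.02, -0.18], [1.2, 1.2, 7.6, 0.02, 0.02, -0.18], [1.2, 1.2, 7.6, 0.02, 0.02, -0.18], [1.2, 1.2, 7.6, 0.02, 0.02, -0.18]]
```

View pics/p7s.png

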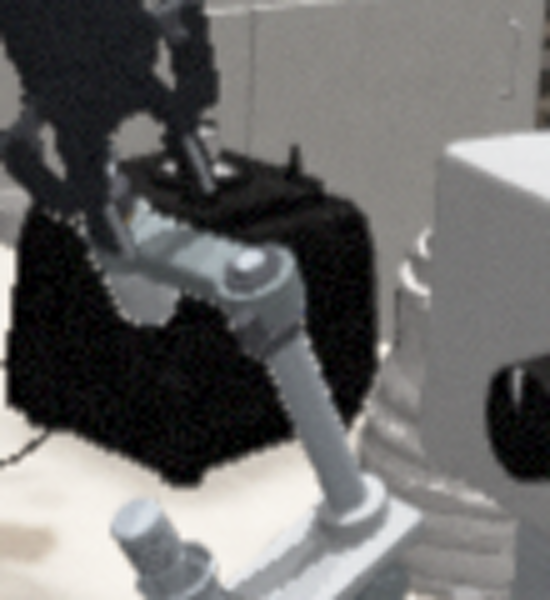

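Emit:
step_arm --pt "1.2 1.2 8 0 0 0" --pt "1.2 1.2 8 0 0 0" --pt "1.2 1 8 0 0 0" --pt "0 0 7 0 0 0" --pt "0 0 0 0 0 0"

```text
clock: 12.52
position: [0.6244, 0.113, 0.2522]
ee_rot: [0.626, 0.742, 0.181, 0.156]
ft_force: [-0.4, 0.4, 0.0]
grip_width: 0.587
```

```bash
python3 - <<'E'
from pl import *
st()
p,q=cur();print(RMm.T@(p-M2)*1e3)
E
python3 look.py p8s scene 310 130 110 120 5
```

```text
12.53 [0.6244 0.113  0.2522] [0.6264 0.7419 0.1813 0.156 ] F [-0.4  0.4  0. ] g 50.1 j [-0.98 -0.02  0.7   1.9   0.1   0.78 -0.16]
[113.63920665  64.30989419 104.45767572]
```

View pics/p8s.png

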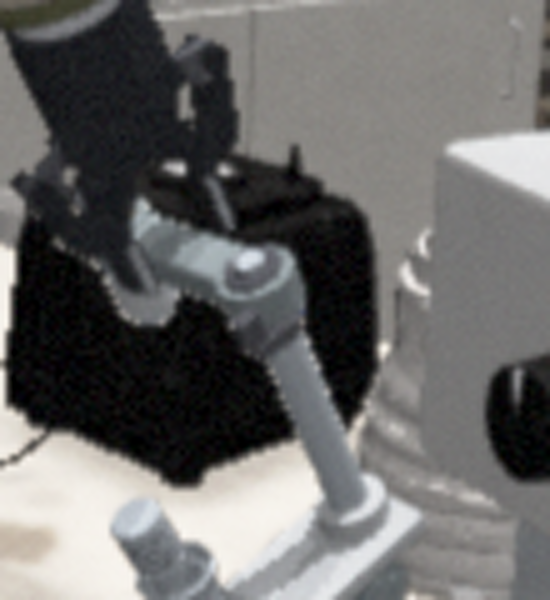

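Emit:
step_arm --pt "0 0 0 0 0 0" --pt "0 0 0 0 0 0" --jaw 37

```text
clock: 12.82
position: [0.6245, 0.113, 0.253]
ee_rot: [0.626, 0.742, 0.182, 0.156]
ft_force: [-0.4, 0.3, 0.1]
grip_width: 0.431
```

```bash
cat > swing.py <<'E'
from pl import *
import sys
st()
p,q=cur();m=RMm.T@(p-M2)*1e3;print(m, "r",np.hypot(115-m[0],m[1]),"th",np.arctan2(m[1],115-m[0]))
th0,th1,n=float(sys.argv[1]),float(sys.argv[2]),int(sys.argv[3])
plan([(*bpose(t),1) for t in np.linspace(th0,th1,n+1)[1:]])
E
python3 swing.py 1.55 0.9 6
```

```text
12.82 [0.6245 0.113  0.253 ] [0.6264 0.7417 0.1818 0.1562] F [-0.4  0.3  0.1] g 36.8 j [-0.98 -0.02  0.7   1.9   0.1   0.78 -0.16]
[114.11586843  64.25724305 105.11583233] r 64.26332526090502 th 1.5570379434705257
max mm 7.6 max deg 6.96
[[0.3, -7.5, -0.9, 0.23, 0.03, -6.96], [-0.4, -7, 0, -0, 0, -6.21], [-0.4, -7, -0, 0, -0, -6.21], [-0.4, -7, -0, 0, 0, -6.21], [-0.4, -7, 0, -0, -0, -6.21], [-0.4, -7, -0, 0, 0, -6.21]]
```

Emit:
step_arm --pt "0.3 -7 0 0 0 -6.2" --pt "-0.4 -7 0 0 0 -6.2" --pt "-0.4 -7 0 0 0 -6.2" --pt "-0.4 -7 0 0 0 -6.2" --pt "-0.4 -7 0 0 0 -6.2" --pt "-0.4 -7 0 0 0 -6.2"

```text
clock: 13.58
position: [0.5964, 0.0967, 0.2402]
ee_rot: [0.347, 0.905, 0.126, 0.212]
ft_force: [4.3, 3.1, -1.6]
grip_width: 0.438
```

```bash
python3 swing.py 0.9 0.3 6
```

```text
13.57 [0.5964 0.0967 0.2402] [0.3469 0.9048 0.126  0.2124] F [ 4.3  3.1 -1.6] g 37.4 j [-1.01 -0.12  0.71  2.    0.2   0.75  0.44]
[ 81.33026148  52.70123239 107.79978906] r 62.53855760643337 th 1.002278425945265
max mm 13.3 max deg 5.73
[[2.6, -12.9, 1.6, 0.98, 0.55, -5.37], [-0.3, -6.5, 0, 0, -0, -5.73], [-0.3, -6.5, -0, -0, 0, -5.73], [-0.3, -6.5, -0, -0, -0, -5.73], [-0.3, -6.5, -0, 0, 0, -5.73], [-0.3, -6.5, 0, 0, 0, -5.73]]
```

Emit:
step_arm --pt "1.5 -11 1.6 0.8 0.5 -5.4" --pt "-0.3 -7.5 0 0 0 -5.7" --pt "-0.3 -7.5 0 0 0 -5.7" --pt "-0.3 -7.5 0 0 0 -5.7" --pt "-0.3 -7.5 0 0 0 -5.7" --pt "-0.3 -7.5 0 0 0 -5.7"

```text
clock: 14.32
position: [0.5804, 0.064, 0.2302]
ee_rot: [0.055, 0.968, 0.06, 0.239]
ft_force: [4.5, 7.7, -2.5]
grip_width: 0.433
```

```bash
python3 swing.py 0.3 -0.1 6
```

```text
14.32 [0.5804 0.064  0.2302] [0.0548 0.9677 0.0602 0.2386] F [ 4.5  7.7 -2.5] g 37.0 j [-1.07 -0.21  0.81  2.06  0.25  0.74  1.08]
[ 58.04751397  22.94407877 108.62968222] r 61.40045941138128 th 0.38297248530493994
max mm 10.5 max deg 3.82
[[3.9, -9.4, 2.4, 1.04, 0.74, -2.51], [-0.1, -4.3, -0, -0, 0, -3.82], [-0.1, -4.3, -0, 0, 0, -3.82], [-0.1, -4.3, -0, 0, -0, -3.82], [-0.1, -4.3, 0, -0, -0, -3.82], [-0.1, -4.3, -0, -0, 0, -3.82]]
```

Emit:
step_arm --pt "2 -8 2 1 0.7 -2.5" --pt "0 -6 0 0 0 -3.8" --pt "0 -6 0 0 0 -3.8" --pt "0 -5 0 0 0 -3.8"

```text
clock: 14.82
position: [0.5796, 0.0467, 0.2273]
ee_rot: [-0.069, 0.968, 0.027, 0.24]
ft_force: [2.6, 7.8, -3.0]
grip_width: 0.432
```

```bash
python3 swing.py 0.0 -0.1 2
```

```text
14.82 [0.5796 0.0467 0.2273] [-0.0686  0.9681  0.0274  0.2396] F [ 2.6  7.8 -3. ] g 36.9 j [-1.11 -0.23  0.88  2.06  0.27  0.75  1.36]
[ 53.59045256   6.05439874 107.71023078] r 61.70727883668815 th 0.0982729261272052
max mm 10.1 max deg 4.18
[[3.3, -9.4, 1.6, 0.64, 0.41, -4.11], [-0.1, -3.2, -0, -0, -0, -2.86]]
```

Emit:
step_arm --pt "0 -5 0 0 0 -3" --pt "0 -5 0 0 0 -1"

```text
clock: 15.08
position: [0.5803, 0.0408, 0.227]
ee_rot: [-0.106, 0.965, 0.021, 0.24]
ft_force: [-2.8, 8.7, -1.8]
grip_width: 0.433
```

Emit:
step_arm --pt "0 -4 0 0 0 0" --pt "0 -4 0 0 0 0"

```text
clock: 15.32
position: [0.5803, 0.0375, 0.2264]
ee_rot: [-0.108, 0.965, 0.024, 0.239]
ft_force: [-3.1, 14.5, -1.2]
grip_width: 0.434
```

```bash
python3 swing.py 0.0 -0.1 2
```

```text
15.32 [0.5803 0.0375 0.2264] [-0.1081  0.9646  0.0238  0.2392] F [-3.1 14.5 -1.2] g 37.1 j [-1.14 -0.24  0.93  2.06  0.26  0.76  1.47]
[ 52.45264641  -3.22453594 107.30557743] r 62.63041651625349 th -0.051507915481652455
max mm 3.2 max deg 2.86
[[2.4, 0.1, 1.3, 1.33, 0.36, 0.39], [-0.1, -3.2, -0, -0, -0, -2.86]]
```

Emit:
step_arm --pt "0 -3 0 0 0 0" --pt "0 -4 0 0 0 0"

```text
clock: 15.58
position: [0.5804, 0.0376, 0.2264]
ee_rot: [-0.111, 0.964, 0.028, 0.239]
ft_force: [-0.7, 15.1, -2.8]
grip_width: 0.434
```

```bash
python3 swing.py 0.0 -0.1 2; python3 look.py p9s scene 310 130 110 150 4;python3 look.py p9t top 220 150 110 100 6
```

```text
15.57 [0.5804 0.0376 0.2264] [-0.1112  0.9642  0.0278  0.2391] F [-0.7 15.1 -2.8] g 37.0 j [-1.14 -0.25  0.94  2.05  0.25  0.76  1.49]
[ 52.5397365   -3.14004949 107.2357341 ] r 62.53914316029032 th -0.05023046634148338
max mm 3.2 max deg 2.86
[[2.5, 0, 1.2, 1.86, 0.4, 0.64], [-0.1, -3.2, -0, -0, -0, -2.86]]
```

View pics/p9s.png

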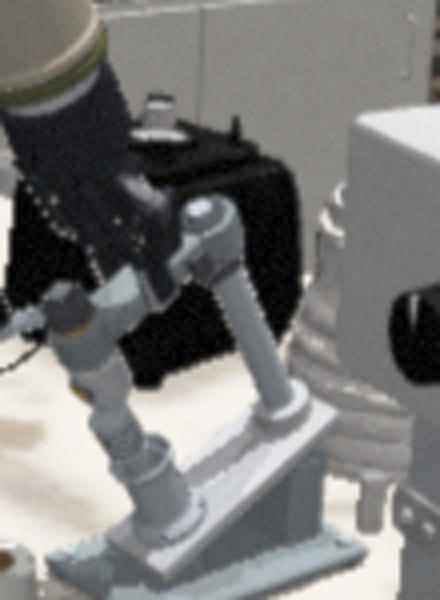

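View pics/p9t.png

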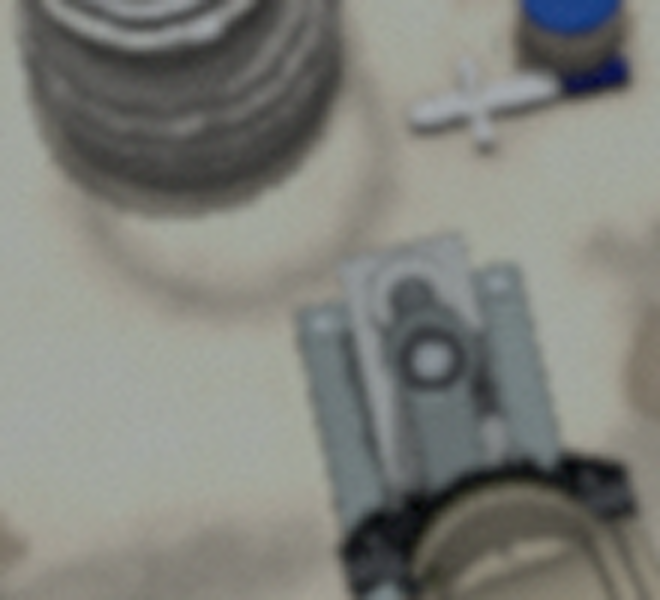

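Emit:
step_arm --pt "0 -9 0 0 0 0" --pt "0 -9 0 0 0 0"

```text
clock: 15.92
position: [0.5809, 0.0375, 0.2261]
ee_rot: [-0.119, 0.963, 0.037, 0.238]
ft_force: [-10.2, 32.5, 1.4]
grip_width: 0.435
```

```bash
python3 swing.py 0.0 -0.1 2
```

```text
15.93 [0.5809 0.0375 0.2261] [-0.1192  0.9632  0.037   0.2379] F [-10.2  32.5   1.4] g 37.1 j [-1.16 -0.25  0.97  2.05  0.22  0.76  1.54]
[ 52.79257489  -3.31199115 106.74665385] r 62.2955297302841 th -0.05319086993289136
max mm 3.2 max deg 3.39
[[2.7, 0.2, 0.7, 3.11, 0.39, 1.28], [-0.1, -3.2, -0, -0, -0, -2.86]]
```

Emit:
step_arm --pt "0 3.3 0 0 0 0" --pt "0 0 -3 0 0 0" --pt "0 0 -12 0 0 0" --pt "0 0 -18 0 0 0" --pt "-8 0 -22 0 0 0" --pt "-12 0 -25 0 0 0" --jaw 42

```text
clock: 16.68
position: [0.56, 0.0316, 0.308]
ee_rot: [-0.117, 0.964, 0.036, 0.237]
ft_force: [0.3, 1.4, 1.0]
grip_width: 0.494
```

```bash
python3 swing.py 0.0 -0.1 2; python3 look.py q1s scene 290 150 140 150 4;python3 look.py q1t top 240 180 110 100 6
```

```text
16.68 [0.56   0.0316 0.308 ] [-0.1175  0.9636  0.0363  0.2374] F [0.3 1.4 1. ] g 42.2 j [-1.08 -0.37  0.8   1.96  0.31  0.97  1.45]
[ 71.47265882  -5.7262838  189.39067892] r 43.902388962745135 th -0.130804859603433
max mm 86.2 max deg 3.2
[[21.7, -0.4, 83.4, 2.99, 0.31, 1.11], [-0.1, -3.2, -0, -0, -0, -2.86]]
```

View pics/q1s.png

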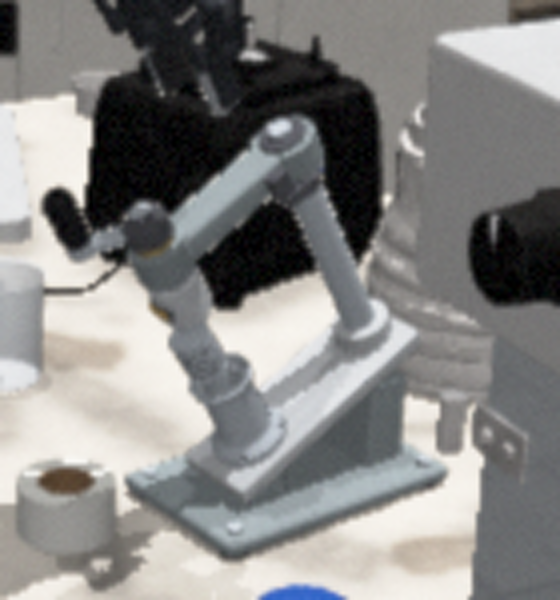

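View pics/q1t.png

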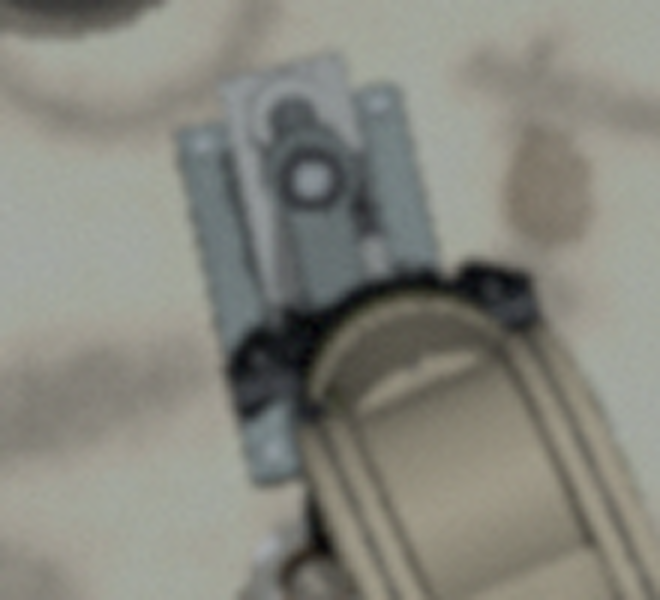

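```bash
python3 - <<'E'
from pl import *
f=lambda a,h=.1577,c=M2: c+RMm@[-.045*np.cos(a),.045*np.sin(a),h]
for a in(.4,.62,.8):
    print(a,[( (proj("scene",f(a,h))-[290,150]+.5)*4).round(1) for h in(.1577+.0205,.1577,.1577-.0205)], f(a))
print("spindle/hub", [((proj("scene",M2+RMm@[0,0,h])-[290,150]+.5)*4).round(1) for h in(.122,.128,.152)])
E
```

```text
0.4 [array([ 58.3, 215. ]), array([ 71. , 239.1]), array([ 83.3, 262.8])] [0.47180855 0.04090859 0.22776042]
0.62 [array([ 56.4, 206.2]), array([ 69. , 230.2]), array([ 81.3, 253.8])] [0.47465371 0.05010423 0.22998768]
0.8 [array([ 57.2, 198.1]), array([ 69.7, 222.1]), array([ 82. , 245.7])] [0.47829013 0.05690725 0.23242252]
spindle/hub [array([155.8, 248.9]), array([152.4, 242. ]), array([138.7, 214.2])]
```

```bash
python3 - <<'E'
from pl import *
def onplane(uv,h,c):
    n=RMm[:,2]; k=CI["scene"]; C=-k["R"].T@k["t"]; d=k["R"].T@np.linalg.solve(k["camera_matrix"],[*uv,1])
    s=((c+n*h-C)@n)/(d@n); return C+s*d
for nm,c in(("M2",M2),("M",M)):
  for px,h in(((57,197),.178),((68,219.5),.158),((80,243),.1375)):
    P=onplane((290+px[0]/4-.5,150+px[1]/4-.5),h,c); L=RMm.T@(P-c); print(nm,P.round(4),(L*1e3).round(1),"r",np.hypot(L[0],L[1]),"a",np.arctan2(L[1],-L[0]))
E
```

```text
M2 [0.4695 0.0569 0.2508] [-30.6  33.7 178. ] r 0.04552113140749033 a 0.8332064604865022
M2 [0.4785 0.0599 0.2331] [-30.4  35.3 158. ] r 0.04658235485208161 a 0.8583651598979576
M2 [0.4877 0.0617 0.2149] [-30.5  35.5 137.5] r 0.04678039224402568 a 0.8601721656617694
M [0.4718 0.0621 0.2486] [-31.4  38.2 178. ] r 0.0494037462087546 a 0.8833356220787751
M [0.4808 0.065  0.2309] [-31.2  39.6 158. ] r 0.05045514801833703 a 0.9032722135576454
M [0.49   0.0666 0.2127] [-31.3  39.7 137.5] r 0.050589688536988156 a 0.902547869698703
```

```bash
cat >> pl.py <<'E'
RK=RM(t=.34)@np.diag([-1,1,-1]); QK=R.from_matrix(RK)
def kpose(a,dz=.004,r=.045,back=0.,c=None):
    c=M2 if c is None else c
    K=c+RMm@[-r*np.cos(a),r*np.sin(a),.158+dz]
    return K+RK[:,2]*(.0187-back),QK
E
python3 - <<'E'
from pl import *
st()
P,Q=kpose(.84,back=.06); print(P, kpose(.84)[0])
plan([(P,Q,6)])
E
```

```text
16.77 [0.5615 0.0318 0.3107] [-0.1172  0.963   0.0369  0.2397] F [-0.2  0.7  0.3] g 42.2 j [-1.08 -0.38  0.8   1.96  0.31  0.97  1.45]
[0.46369002 0.0557875  0.27578006] [0.48344208 0.05898521 0.21921478]
max mm 17.8 max deg 1.64
[[15.9, 7.8, -1.7, 0.46, 1.42, 0.69], [16, 7.6, -1.4, 0.46, 1.42, 0.69], [16.1, 7.3, -1.1, 0.46, 1.42, 0.69], [16.3, 7.1, -0.7, 0.46, 1.42, 0.69], [16.3, 6.9, -0.4, 0.46, 1.42, 0.69], [16.4, 6.7, -0, 0.46, 1.42, 0.69]]
```

Emit:
step_arm --pt "16 7.8 -2 0.5 1.4 0.7" --pt "16 7.6 -1.4 0.5 1.4 0.7" --pt "16 7.3 -1 0.5 1.4 0.7" --pt "16 7 -0.7 0.5 1.4 0.7" --pt "16 7 -0.4 0.5 1.4 0.7" --pt "16 6.7 0 0.5 1.4 0.7" --pt "0 0 0 0 0 0" --jaw 55

```text
clock: 17.65
position: [0.4628, 0.0504, 0.2741]
ee_rot: [-0.071, 0.983, 0.01, 0.168]
ft_force: [0.2, -0.4, 0.1]
grip_width: 0.645
```

```bash
python3 - <<'E'
from pl import *
st()
P,Q=kpose(.84,back=.03);
plan([(P,Q,3)])
p,q=cur(); print((proj("scene",p)-[290,150]+.5)*4)
E
python3 look.py q2s scene 290 150 140 150 4
```

```text
17.65 [0.4628 0.0504 0.2741] [-0.0713  0.9831  0.0095  0.1683] F [ 0.2 -0.4  0.1] g 55.1 j [-0.96 -0.44  0.55  2.08  0.35  1.13  1.2 ]
max mm 9.9 max deg 0.33
[[-0.7, 1.8, 9.7, -0.2, -0.03, -0.26], [-0.7, 1.8, 9.7, -0.2, -0.03, -0.26], [-0.7, 1.7, 9.7, -0.2, -0.03, -0.26]]
[ 51.4063696  166.62036877]
```

View pics/q2s.png

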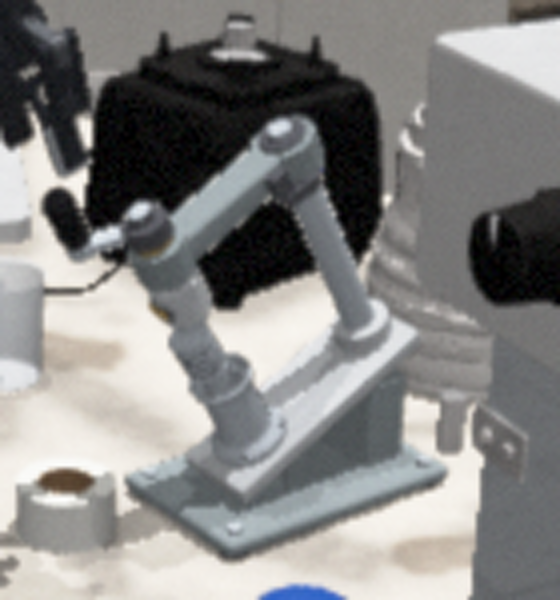

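Emit:
step_arm --pt "-0.7 2 10 0 0 0" --pt "-0.7 2 10 0 0 0" --pt "-0.7 1 10 0 0 0" --pt "0 0 10 0 0 0" --pt "0 0 0 0 0 0"

```text
clock: 18.32
position: [0.4798, 0.0565, 0.2344]
ee_rot: [-0.071, 0.983, 0.009, 0.169]
ft_force: [-0.0, 0.8, -0.2]
grip_width: 0.64
```

```bash
python3 - <<'E'
from pl import *
st()
P,Q=kpose(.84)
plan([(P,Q,3)])
E
python3 look.py q3s scene 280 150 100 100 6
```

```text
18.32 [0.4798 0.0565 0.2344] [-0.0705  0.9831  0.0093  0.1689] F [-0.   0.8 -0.2] g 54.7 j [-0.98 -0.37  0.61  2.12  0.34  1.02  1.21]
max mm 5.3 max deg 0.36
[[0.5, 0.7, 5.2, -0.21, -0, -0.29], [0.4, 0.7, 5.2, -0.21, -0, -0.29], [0.4, 0.6, 5.2, -0.21, -0, -0.29]]
```

View pics/q3s.png

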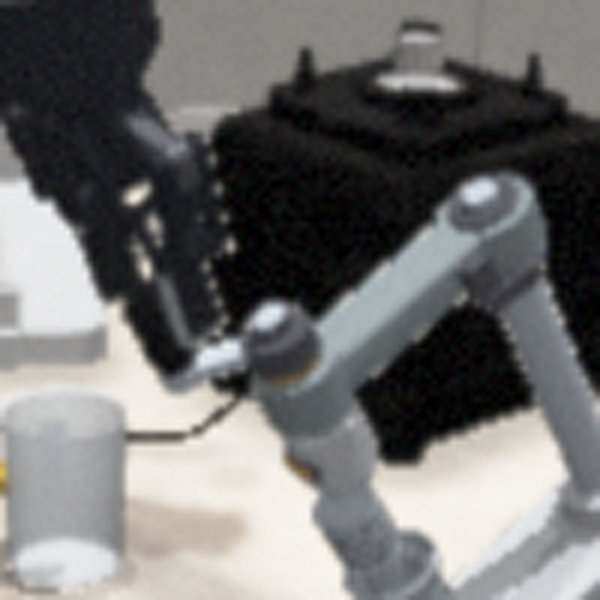

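Emit:
step_arm --pt "0.5 0.7 5 0 0 0" --pt "0.5 0.7 5 0 0 0" --pt "0.5 0.5 4 0 0 0" --pt "0 0 0 0 0 0" --jaw 38

```text
clock: 18.88
position: [0.4833, 0.0591, 0.2208]
ee_rot: [-0.071, 0.983, 0.01, 0.17]
ft_force: [-0.2, 0.1, 0.6]
grip_width: 0.442
```

```bash
python3 - <<'E'
from pl import *
st()
E
python3 look.py q4s scene 280 150 100 100 6
```

```text
18.88 [0.4833 0.0591 0.2208] [-0.0705  0.9829  0.0097  0.1697] F [-0.2  0.1  0.6] g 37.8 j [-0.99 -0.34  0.63  2.13  0.33  0.98  1.21]
```

View pics/q4s.png

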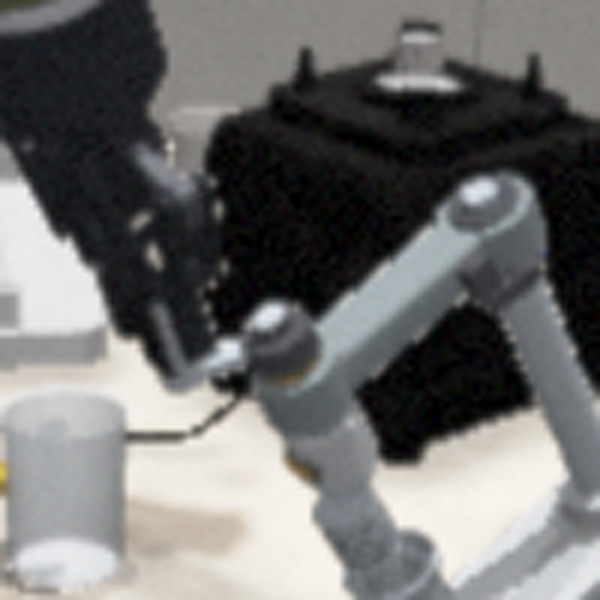

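Fingers straddle the knob, so I'll close on it gently.

Emit:
step_arm --pt "0 0 0 0 0 0" --pt "0 0 0 0 0 0" --pt "0 0 0 0 0 0" --jaw 12 --force 30

```text
clock: 19.3
position: [0.4837, 0.0586, 0.2215]
ee_rot: [-0.07, 0.983, 0.01, 0.17]
ft_force: [0.3, -0.9, -0.1]
grip_width: 0.249
```

```bash
python3 - <<'E'
from pl import *
st()
p,q=cur(); K=p-RK[:,2]*.0187; L=RMm.T@(K-M2)*1e3; print(L,np.hypot(L[0],L[1]),np.arctan2(L[1],-L[0]))
E
```

```text
19.3 [0.4837 0.0586 0.2215] [-0.0701  0.9829  0.0098  0.1701] F [ 0.3 -0.9 -0.1] g 21.3 j [-0.99 -0.34  0.63  2.13  0.33  0.98  1.21]
[-28.83729174  33.08564776 163.99320819] 43.889058802273595 0.8538979669296084
```

```bash
cat > wind.py <<'E'
from pl import *
import sys,json,os
n,deg=int(sys.argv[1]),float(sys.argv[2])
st()
p,q=cur(); K=p-RK[:,2]*.0187; L=RMm.T@(K-M2)
C=json.load(open("c.json")) if os.path.exists("c.json") else [0,0]
a=np.arctan2(L[1]-C[1],-(L[0]-C[0])); print("L",(L*1e3).round(1),"r",np.hypot(L[0]-C[0],L[1]-C[1]).round(4),"a",a.round(3))
h=open("hist.txt","a"); h.write(f"{L[0]} {L[1]} {L[2]}\n"); h.close()
w=[]
for i in range(1,n+1):
    t=a+np.radians(deg)*i
    w.append((M2+RMm@[C[0]-.045*np.cos(t),C[1]+.045*np.sin(t),L[2]]+RK[:,2]*.0187,QK,1))
plan(w)
E
python3 wind.py 5 15
```

```text
19.3 [0.4837 0.0586 0.2215] [-0.0701  0.9829  0.0098  0.1701] F [ 0.3 -0.9 -0.1] g 21.3 j [-0.99 -0.34  0.63  2.13  0.33  0.98  1.21]
L [-28.8  33.1 164. ] r 0.0439 a 0.854
max mm 11.7 max deg 1.12
[[-8.9, 7.5, -1.3, -0.61, 0.13, -0.93], [-11, 3.7, -1.6, 0, 0, 0], [-11.6, 0.7, -1.6, 0, 0, 0], [-11.4, -2.3, -1.6, 0, 0, 0], [-10.4, -5.2, -1.5, 0, 0, 0]]
```

Emit:
step_arm --pt "-9 7.5 -1.3 0 0 0" --pt "-11 3.7 -1.6 0 0 0" --pt "-11.6 0.7 -1.6 0 0 0" --pt "-11.4 -2.3 -1.6 0 0 0" --pt "-10.4 -5.2 -1.5 0 0 0"

```text
clock: 19.92
position: [0.5298, 0.0727, 0.2464]
ee_rot: [-0.072, 0.983, 0.011, 0.167]
ft_force: [-4.7, -1.7, 1.0]
grip_width: 0.249
```

```bash
python3 wind.py 6 20
```

```text
19.93 [0.5298 0.0727 0.2464] [-0.0717  0.9832  0.0105  0.1674] F [-4.7 -1.7  1. ] g 21.3 j [-1.04 -0.22  0.71  2.    0.24  0.99  1.3 ]
L [ 25.1  39.7 164. ] r 0.0469 a 2.135
max mm 16.1 max deg 0.93
[[-10.6, -12, -1.4, -0.48, -0.17, -0.78], [-7.2, -13.8, -1, 0, 0, 0], [-2.1, -15.5, -0.3, 0, 0, 0], [3.3, -15.3, 0.5, 0, 0, 0], [8.3, -13.2, 1.2, 0, 0, 0], [12.2, -9.6, 1.7, 0, 0, 0]]
```

Emit:
step_arm --pt "-10.6 -12 -1.4 0 0 0" --pt "-7.2 -13.8 -1 0 0 0" --pt "-2 -15.5 -0.3 0 0 0" --pt "3.3 -15.3 0.5 0 0 0" --pt "8.3 -13.2 1.2 0 0 0" --pt "12.2 -9.6 1.7 0 0 0"

```text
clock: 20.68
position: [0.5425, -0.0037, 0.2465]
ee_rot: [-0.075, 0.982, 0.011, 0.171]
ft_force: [4.0, 2.6, -5.3]
grip_width: 0.243
```

```bash
python3 wind.py 6 20
```

```text
20.68 [ 0.5425 -0.0037  0.2465] [-0.0751  0.9823  0.0113  0.1713] F [ 4.   2.6 -5.3] g 20.8 j [-1.   -0.24  0.83  1.99  0.22  0.98  1.49]
L [ 25.4 -37.8 163.9] r 0.0456 a -2.163
max mm 15.7 max deg 0.6
[[14.4, -6, 2, -0.35, 0.29, -0.39], [15.4, -1.1, 2.2, 0, 0, 0], [14.9, 4.3, 2.1, 0, 0, 0], [12.5, 9.2, 1.8, 0, 0, 0], [8.6, 13, 1.2, 0, 0, 0], [3.7, 15.2, 0.5, 0, 0, 0]]
```

Emit:
step_arm --pt "14.4 -6 2 0 0 0" --pt "15.4 -1 2.2 0 0 0" --pt "15 4.3 2.1 0 0 0" --pt "12.5 9.2 1.8 0 0 0" --pt "8.6 13 1.2 0 0 0" --pt "3.7 15.2 0.5 0 0 0"

```text
clock: 21.42
position: [0.4773, 0.0204, 0.2151]
ee_rot: [-0.074, 0.981, 0.013, 0.178]
ft_force: [9.8, -1.2, -2.5]
grip_width: 0.244
```

```bash
python3 wind.py 6 20; python3 look.py q5s scene 280 150 100 100 6
```

```text
21.43 [0.4773 0.0204 0.2151] [-0.0741  0.9812  0.0128  0.1778] F [ 9.8 -1.2 -2.5] g 20.9 j [-0.91 -0.39  0.64  2.17  0.34  0.95  1.3 ]
L [-42.8  -3.6 164. ] r 0.043 a -0.084
max mm 15.6 max deg 1.2
[[0.7, 15.4, 0, -0.26, 1.05, -0.51], [-6.6, 14.1, -0.9, 0, 0, 0], [-11, 11, -1.5, 0, 0, 0], [-14, 6.6, -2, 0, 0, 0], [-15.4, 1.3, -2.2, 0, 0, 0], [-14.9, -4.1, -2.1, 0, 0, 0]]
```

View pics/q5s.png

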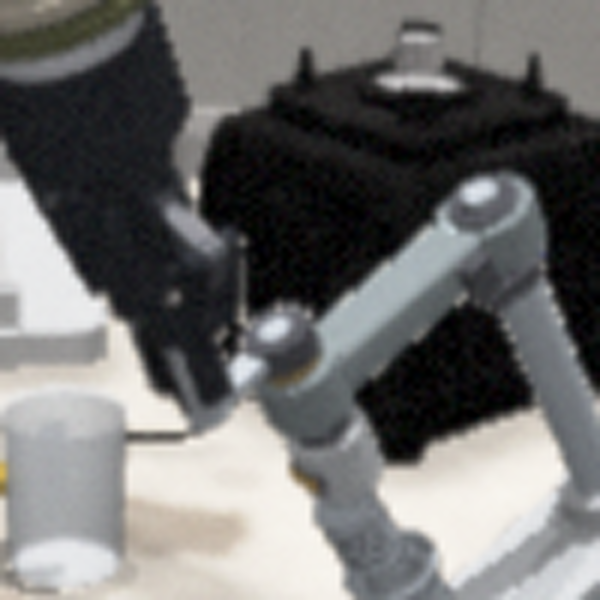

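```bash
python3 - <<'E'
import numpy as np,json
from scipy.optimize import least_squares
h=np.unique(np.loadtxt("hist.txt"),axis=0)[:,:2]
r=least_squares(lambda c:np.hypot(*(h-c).T)-.045,[0,0]);print(r.x,r.fun); json.dump(list(r.x),open("c.json","w"))
E
python3 wind.py 6 20
```

```text
[0.00217282 0.00071485] [ 2.04705987e-04 -1.72596746e-04  1.66918933e-04 -4.62946466e-07]
21.48 [0.477  0.0222 0.215 ] [-0.075   0.9811  0.013   0.178 ] F [ 4.8  1.  -1.8] g 21.4 j [-0.91 -0.39  0.63  2.17  0.34  0.95  1.3 ]
L [-42.8  -1.8 163.9] r 0.045 a -0.055
max mm 15.7 max deg 1.18
[[-1.8, 15.5, -0.3, -0.22, 1.08, -0.41], [-7, 13.9, -1, 0, 0, 0], [-11.3, 10.7, -1.6, 0, 0, 0], [-14.2, 6.1, -2, 0, 0, 0], [-15.5, 0.9, -2.2, 0, 0, 0], [-14.8, -4.5, -2.1, 0, 0, 0]]
```

Emit:
step_arm --pt "-1.8 15.5 -0.3 0 0.4 0" --pt "-7 14 -1 0 0.4 0" --pt "-11.3 10.7 -1.6 0 0.2 0" --pt "-14.2 6 -2 0 0 0" --pt "-15.5 1 -2.2 0 0 0" --pt "-14.8 -4.5 -2 0 0 0"

```text
clock: 22.22
position: [0.5256, 0.0752, 0.2444]
ee_rot: [-0.076, 0.983, 0.012, 0.165]
ft_force: [-8.5, -5.5, 4.3]
grip_width: 0.247
```

```bash
python3 wind.py 3 15; python3 look.py q6s scene 280 150 100 100 6
```

```text
22.23 [0.5256 0.0752 0.2444] [-0.0757  0.9833  0.0115  0.1649] F [-8.5 -5.5  4.3] g 21.1 j [-0.99 -0.21  0.66  2.    0.22  0.99  1.31]
L [ 20.8  42.8 163.9] r 0.046 a 1.987
max mm 11.9 max deg 0.63
[[-9.5, -7, -1.4, -0.26, -0.45, -0.35], [-8, -8.5, -1.1, 0, 0, 0], [-5.6, -10.3, -0.8, 0, 0, 0]]
```

View pics/q6s.png

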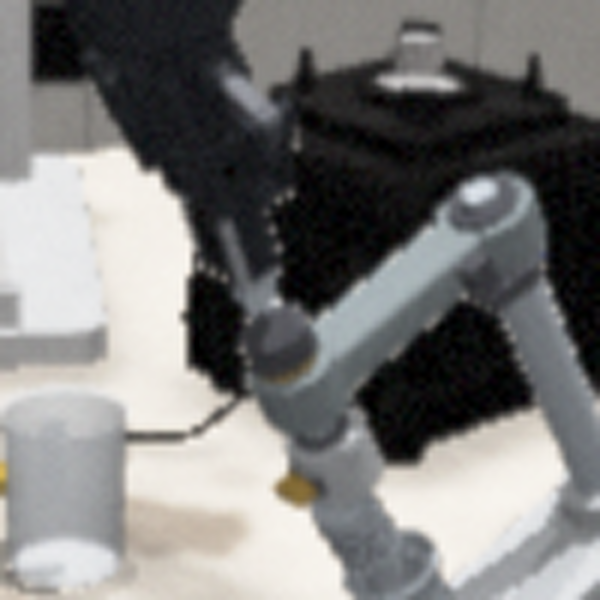

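The brass tab now stands out at (297,488) in this crop; before, it was flush at (305,475). I'm stopping the winding here and letting go.

Emit:
step_arm --pt "0 0 0 0 0 0" --pt "0 0 0 0 0 0"

```text
clock: 22.52
position: [0.5271, 0.0746, 0.2453]
ee_rot: [-0.075, 0.983, 0.011, 0.166]
ft_force: [-1.8, -2.8, 2.0]
grip_width: 0.243
```

Emit:
step_arm --pt "0 0 0 0 0 0" --pt "0 0 0 0 0 0" --pt "0 0 0 0 0 0" --jaw 30

```text
clock: 22.9
position: [0.5266, 0.0754, 0.2449]
ee_rot: [-0.076, 0.983, 0.011, 0.166]
ft_force: [-0.1, -1.3, 0.3]
grip_width: 0.35
```

```bash
python3 - <<'E'
from pl import *
st(); p,q=cur(); print(q.as_matrix().T@RMm[:,2])
E
```

```text
22.9 [0.5266 0.0754 0.2449] [-0.0757  0.9832  0.0113  0.1656] F [-0.1 -1.3  0.3] g 29.9 j [-0.99 -0.21  0.66  2.    0.22  0.99  1.31]
[ 0.14592348 -0.00578476 -0.98927897]
```

Emit:
step_arm --pt "1.2 0 -8 0 0 0" --pt "2 0 -14 0 0 0" --pt "3 0 -20 0 0 0" --pt "3 0 -20 0 0 0" --pt "-10 0 -25 0 0 0" --pt "-10 20 -25 0 0 0" --pt "-10 30 -20 0 0 0" --pt "0 35 0 0 0 0" --pt "0 35 0 0 0 0" --pt "0 35 0 0 0 0"

```text
clock: 24.15
position: [0.4762, 0.2254, 0.3917]
ee_rot: [-0.072, 0.983, 0.015, 0.17]
ft_force: [0.1, 0.3, -0.0]
grip_width: 0.352
```

```bash
python3 -c "
from pl import *
st()"; python3 look.py r1s scene 290 150 140 150 4;python3 look.py r1t top 240 180 110 100 6;  python3 look.py r1r scene 270 270 130 120 4
```

```text
24.15 [0.4762 0.2254 0.3917] [-0.0716  0.9827  0.0147  0.1701] F [ 0.1  0.3 -0. ] g 30.1 j [-1.06 -0.21  0.36  1.73  0.26  1.32  0.99]
```

View pics/r1s.png

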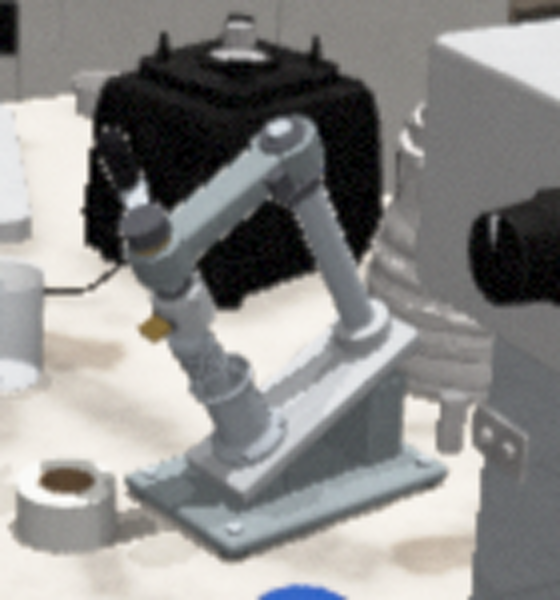

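View pics/r1t.png

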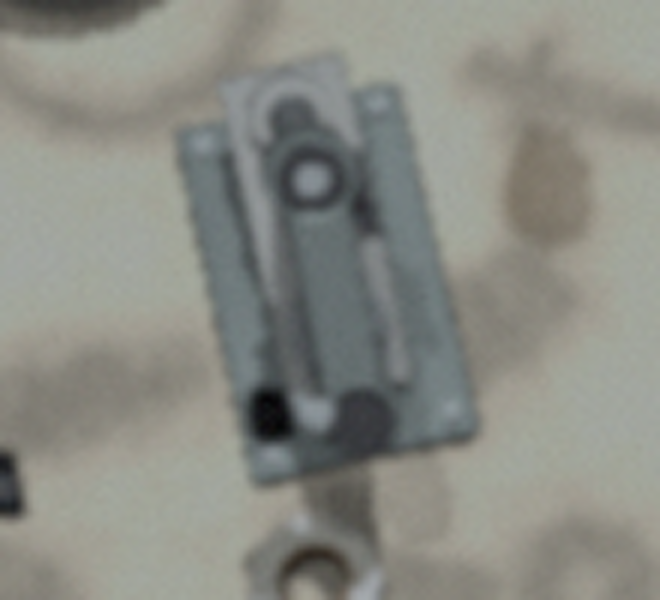

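View pics/r1r.png

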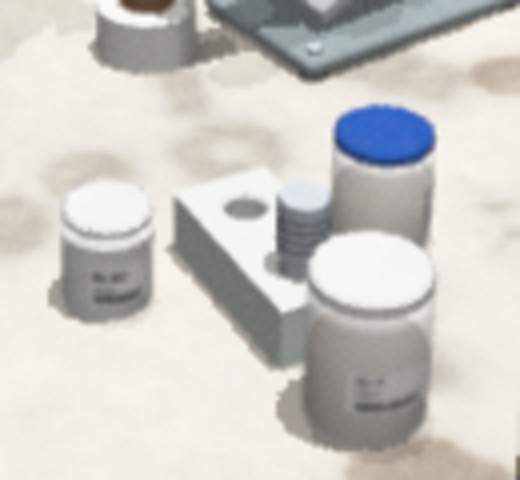

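```bash
python3 - <<'E'
from pl import *
for n,o,k in(("top",[240,180],6),("scene",[290,150],4)):
  for th in(0,.06,.12):
    f=lambda r,h:((proj(n,M2+RMm@[.115-r*np.cos(th),r*np.sin(th),h])-o+.5)*k).round(1)
    print(n,th,"nut",f(0,.130),"hub",f(.115,.148),"tab",f(.137,.08))
o=cv2.imread("pics/q1t_raw.png");b=cv2.imread("pics/r1t_raw.png")
E
```

```text
top 0 nut [315.9 180.3] hub [370.9 428.3] tab [369.8 435.2]
top 0.06 nut [315.9 180.3] hub [356.2 431.2] tab [353.  438.5]
top 0.12 nut [315.9 180.3] hub [341.3 433.2] tab [336.  440.8]
scene 0 nut [279.8 131.8] hub [141.  218.9] tab [154.2 317. ]
scene 0.06 nut [279.8 131.8] hub [134.9 215.3] tab [147.1 312.4]
scene 0.12 nut [279.8 131.8] hub [129.3 211.5] tab [140.6 307.5]
```

```bash
python3 - <<'E'
import cv2,numpy as np
a=cv2.imread("pics/q2s_raw.png",0).astype(np.float32);b=cv2.imread("pics/r1s_raw.png",0).astype(np.float32)
for nm,(x,y,w,h) in dict(bar=(328,180,40,36),base=(325,262,75,28),hub=(320,200,20,20)).items():
    t=a[y:y+h,x:x+w]; m=cv2.matchTemplate(b[y-4:y+h+4,x-4:x+w+4],t,cv2.TM_CCOEFF_NORMED); i=np.unravel_index(m.argmax(),m.shape); print(nm,i[1]-4,i[0]-4,m.max(),"absdiff",np.abs(a[y:y+h,x:x+w]-b[y:y+h,x:x+w]).mean())
E
```

```text
bar 0 0 0.9843377 absdiff 6.1583333
base 0 0 0.9973591 absdiff 1.9238095
hub -1 0 0.7918708 absdiff 16.915
```

```bash
python3 - <<'E'
import cv2,numpy as np
a=cv2.imread("pics/q2s_raw.png");b=cv2.imread("pics/r1s_raw.png")
c=[cv2.resize(i[170:240,310:360],None,fx=8,fy=8,interpolation=cv2.INTER_CUBIC) for i in(a,b)]
cv2.imwrite("pics/cmp.png",np.hstack([x[:, :400] for x in c]))
A=cv2.cvtColor(a,6).astype(np.float32);B=cv2.cvtColor(b,6).astype(np.float32)
for (x,y,w,h) in((336,190,24,24),(330,205,20,16),(322,210,24,12)):
    print(cv2.phaseCorrelate(A[y:y+h,x:x+w],B[y:y+h,x:x+w],cv2.createHanningWindow((w,h),cv2.CV_32F)))
E
```

```text
((0.846573741859352, -0.9771053607364344), 0.8557978272438049)
((-0.33089435608706985, -0.012883375047954004), 1.0313127353787421)
((-0.1957611348247923, -0.22904338791910206), 1.021888838873969)
```

View pics/cmp.png

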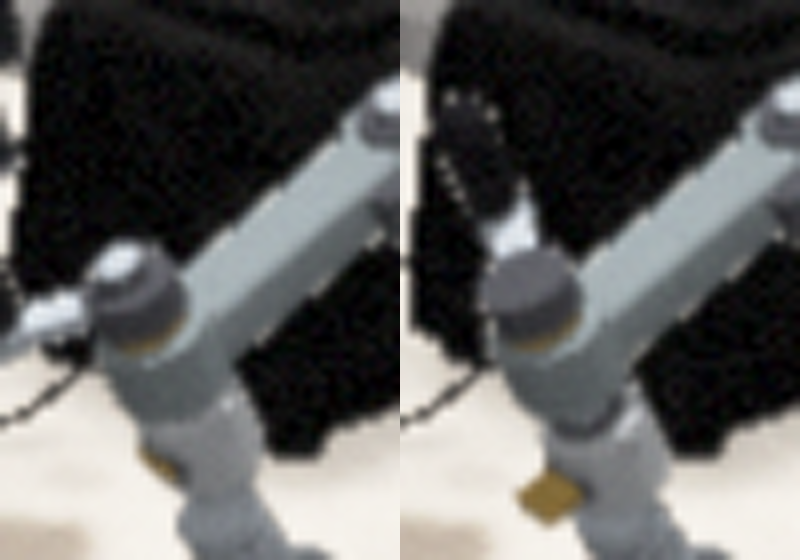

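```bash
python3 -c "
from workcell import manip
print(manip.hand_in(), manip.get_obs()['clock'])"
```

```text
the job is handed in; nothing more can be done
the job is handed in; nothing more can be done
```

I pushed the disc home with the long plunger and left it standing in the cell. I then swung the bridge to its stop, wound the crank clockwise about 7.4 rad until the brass tab sprang out, let go, and handed in at about 24 s of the 69 s. `hand_in()` gives no verdict.

**What the last checks showed**
- **Disc and plunger:** the disc stopped hard at 77 N, with the plunger nose 53 mm below the cell mouth against 54 mm expected. The plunger stood in the cell. Its head measured about 7 mm forward of the axis, probably a slight lean in the loose bore.
- **Bridge:** it did not move under a 34 N push against the stop. In the last pictures it is 0 to 0.02 rad from the stop, against the 0.06 allowed. It moved at most about half a pixel in the scene camera during winding.
- **Tab:** the last picture shows it clearly out.
- **Other things:** the short plunger is upright in its rest. The label roll and the three jars look unmoved. I did not check the petri dishes, beaker, scoop or probe closely.
- **Robot:** the arm is clear of everything, with about 0 N on the wrist.

**What I could not confirm**
- **Spring travel:** I could not measure it directly. I wound in steps and the tab came out within the last 2 rad, so I can only say travel is at least about 4 mm. The crank's stated start range suggests it is close to that.
- **Position estimates:** my two estimates of the cell mouth position differed by about 4 mm. The insertion showed no side load, and the knob followed a 45 mm circle to within 0.2 mm.

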